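# Check the green fuse in the bike's fuse box

### The arm

A 6-joint arm with a two-finger parallel gripper is mounted at the origin on the work surface. World frame = base frame: x ahead of the robot, y to its left, z up, the work surface at z = 0. Lengths are in m, angles in rad, forces in N, time in s.
With the tool pointing down it reaches from about 0.4 to 0.925 m from the base axis. Payload 3.4 kg.
Tool frame: the origin (TCP) lies at the very end of the fingers, on their centre line; the grasp point (between the pads) lies 19 mm behind it (r.grip_point_offset is the distance from the TCP to the grasp point, in m); x points along the fingers, z is the direction in which the jaws open and shut, and the axes are right-handed (so a half turn about x gives the same grasp; the last joint's range is limited). The gripper opens to 85 mm and grips with 20 to 120 N. Pads are 22 mm wide; open, the fingers measure 114 mm over their backs; the gripper's body (76 mm by 85 mm) begins 54 mm behind the grasp point. The pads swing forward as they close: fully open they stand 13 mm farther back than shut.
Start: joints at [-1.397, 0.307, 1.506, -0, 1.328, -0.073], TCP at [0.14, -0.558, 0.231] pointing down, gripper open.
Joint ranges: [-3.12, 3.12], [-1.05, 2.28], [0.14, 2.33], [-1.42, 4.57], [0.1, 2.73], [-2.68, 2.68]. Speed limits (rad/s): [2.57, 2.57, 3.14, 3.14, 3.14, 3.14].

### API

Orientations are given as a unit quaternion [w, x, y, z].
In Python, from station import get_obs, imaging, workorder, r gives the robot as it stands.
- The arm moves only by the tool step_arm, never from a script. Its argument "plan" is a list of rows, each a list of 4 numbers: the shift along the tool's x, y, z in mm, then the turn about the tool's x in degrees. A call has 1 to 5 rows; each row shifts and turns the pose as measured when the row begins, along the tool's axes as they then stand; what a row does not reach is not made up. A row lasts 1/10 s, in which the tool goes at most 50 mm and 8.59 degrees, less where a joint would pass 70% of its speed; a pose out of reach is approached as far as the arm can. A call with a gripper value outside its range is refused whole. "fingers" is the opening, from 0 (shut) to 1 (fully open), set as the call begins (left out, the last holds). The fingers move at their own pace and stop on an object; "squeeze" is the grip in N (left out, the last holds). Time passes only in rows, so rows that do not move let the fingers close. It gives the time, the measured TCP pose, the force and the opening at its end, in the units of the state.
- get_obs(): the state, without advancing time (a new reading comes with each control period).
- imaging.get_image(name): name is "scene" or "top"; returns a dict with "image" (400x640x3 uint8, red, green, blue), "z_map" (400x640 float32, m along the optical axis (not along the pixel's ray), 0 where there is no reading), "intrinsics" (3x3 intrinsics, pixels), "xyz" and "orientation" of the camera in the world. Camera axes: x right, y down, z forward; pixel columns grow to the right and rows downward; lengths in m; the calibration is good to about 2 mm. A picture is of the moment at which its call begins.
- workorder.hand_in(): hands the job in, once; it reports no verdict.
The state is a dict: "time": time; "joints": joint angles; "joint_velocities": joint speeds; "joint_torque": joint torques, N m; "tool_pos": TCP position; "eef_rot": TCP orientation; "force": force on the tool from outside, world axes, zero at the start; "moment": the same for the moment, N m; "grip_width": finger opening in m.
Only numpy, scipy, OpenCV 4.12 (cv2) and the standard library are available. Lean on these libraries where they do the work, as an engineer would, in place of code of your own. Each camera call takes 0.05 s, during which the arm holds its last target.

### The job

Lift the loose cover off the two pins of the fuse box and lay it, grip side up, flat on the bare bench clear of the fuse box's plate, without dropping it. Then draw the fuse tester out of the wooden block and hold it upright over the green fuse, lightly pressed so that its two sprung contacts sit on the fuse's two test points about half pushed in, and finish while still holding it there. Do not touch the red or blue fuse with it, and leave the other things on the bench alone.

Things in the scene. Friction and masses are not known exactly. Their poses are not given: they have to be found in the camera images.
- fusebox: fixed electrics plate, bare steel, 3 mm thick, x -45 to 105, y -65 to 65 mm; origin on the bench under the centre of the black fuse box, which is 56 (x) x 108 (y) mm with its rim 46 mm above the bench. Two 6 mm steel pins stand 13 mm above the rim at y = -44 and +44 mm. Beyond x = 45 mm stand a relay and a finned regulator, at most 45 mm tall.
- cover_grip (a point): loose grey cover, 62 (x) x 114 (y) x 4 mm, 50 g, over the two pins (9.5 mm holes) on the rim; z is up. A finger rib 12 mm thick (x), 46 long (y), 26 high stands on its middle. This point: centre line of the rib, 24 mm above the plate's underside (20 above its top face), 6 mm below the rib's top; 24 mm above the bench once laid there.
- fuse_green: green blade fuse fixed in one of three sockets in the fuse box (the others hold a red and a blue one, 18 mm apart in a row along the box's y; which is where varies). Body 29 mm long in x, 8.5 mm thick in y, 22 mm high; the origin is the centre of its underside. Axes parallel to the box's.
- green_top (a point): centre of the green fuse's flat top, 44 mm above the bench and 2 mm below the housing rim. The two bare metal test points, 9 x 6 mm each, lie in the top 8 mm to either side of this point along x.
- fuse_red: red blade fuse, same shape as the green one
- fuse_blue: blue blade fuse, same shape as the green one
- block: fixed wooden tool block, 100 (x) x 60 (y) x 60 mm high, origin under its centre; the tester stands in a slot 22 mm on the -x side of the centre; three short bits stand up to 12 mm above its top at x = +36 mm
- tester: fuse tester, 70 g, tips down in the block's slot (1.5 mm play), hung by its finger guard. Origin between the extended tips, z towards the handle. From the tips up: two sprung brass contacts 3.5 mm thick, 16 mm apart along x, 18 mm long; black nose 26 (x) x 14 x 26 mm; black guard 38 (x) x 26 x 5 mm; white handle 28 (x) x 18 (y) x 70 mm high; small lamp on top, 5 mm.
- tester_grip (a point): centre of the tester's white handle, 84 mm above the extended contact tips (100 mm above the bench when in the block); grip across the 18 mm (y)
- tester_tip (a point): point midway between the extended contact tips of the tester
- pin_a (a joint): how far the tester's contact on its -x side is pushed in: 0 = out, 0.010 m = fully in. Spring 0.6 N at first, 2.1 N fully in.
- pin_b (a joint): the same for the contact on the tester's +x side
- bowl: bystander: aluminium carburettor float bowl, 80 mm across, 32 mm high, loose, origin under its centre
- lever: bystander: blue plastic tyre lever, 220 mm long in x, 20 mm wide, 10 mm high, loose, origin under its middle
- spring: bystander: zinc kickstand spring, 106 mm long in x with its hooks, 18 mm thick, loose, origin under its middle
- link: bystander: split steel chain master link, 31 x 15 x 18 mm, loose, origin under its middle
Things that resemble listed ones, but are neither listed nor needed, are in the scene too. There is more than one size of the tester; the job needs the middle-sized.

How it is judged:
On the way, in this order (a step that is already met when the one before it is completed fails the run):
1. the cover is lifted clear of the pins in the gripper (height (world z) of cover_grip above 0.09 m and contact force between the fingers and cover above 0.2 N), for 0.1 s.
2. the cover lies flat on the bench, grip side up, clear of the box's plate, let go (height (world z) of cover_grip below 0.028 m and angle between cover_grip's own z axis and vertical below 0.08 rad and contact force between the fingers and cover below 0.05 N and contact force between cover and fusebox below 0.05 N), for 0.2 s.
3. the tester is drawn clear out of the block in the gripper (height (world z) of tester_tip above 0.062 m and contact force between the fingers and tester above 0.5 N), for 0.1 s.
At the end, for the whole second after the job is handed in: Cover flat on the bench, grip up, released, off the plate; tester in the gripper, upright within 8 deg, contacts within 5 mm of the green fuse's test points and in line (11 deg), both pushed in 1.5 to 9 mm at 1 to 6 N in all, at rest, touching nothing else (all of step 2 and x of tester_tip in the frame of fuse_green between -0.005 and 0.005 m and y of tester_tip in the frame of fuse_green between -0.0043 and 0.0043 m and angle between tester_tip's own z axis and vertical below 0.14 rad and angle between the x axis of tester_tip and the x axis of fuse_green, either way round below 0.2 rad and value of joint pin_a between 0.0015 and 0.009 m and value of joint pin_b between 0.0015 and 0.009 m and contact force between tester and fuse_green between 1 and 6 N and contact force between the fingers and tester above 1 N and contact force between tester and fusebox below 0.1 N and contact force between tester and block below 0.1 N and contact force between tester and fuse_red below 0.1 N and contact force between tester and fuse_blue below 0.1 N and contact force between tester and cover below 0.1 N and linear speed of tester below 0.02 m/s); the arm keeps its last pose, push and grip.
It fails at once if the cover is dropped from more than about 15 mm (contact force between the fingers and cover below 0.02 N and ((height (world z) of cover_grip above 0.04 m and horizontal distance between cover_grip and fusebox above 0.06 m) or height (world z) of cover_grip above 0.088 m)).
It fails at once if the tester touches the red or blue fuse (contact force between tester and fuse_red above 0.3 N or contact force between tester and fuse_blue above 0.3 N).
It fails at once if the tester is rammed into the green fuse or the fuse box (contact force between tester and fuse_green above 12 N or contact force between tester and fusebox above 12 N).
It fails at once if a bystander is shifted (distance of any of bowl, lever, spring, link from where it was at the start of the episode above 0.015 m).
It also fails if it takes over 64 s, if anything falls off the work surface, if the arm or the gripper's body presses on something with over 40 N, if the wrist force passes 120 N, or if a joint passes its speed limit or range.

## Working session

There is one attempt and no reset: what is moved stays moved. The work goes in short steps, Python scripts to look and compute and a tool call to move; the robot and the scene stay as the last step left them, time stands still between calls to the robot, and variables do not carry over. Pictures are saved under pics/ and viewed, and the job is handed in when it is done.

Besides the shell and the picture viewer there is one more tool, called by a JSON object that holds its "op" and its "data". step_arm: Moves the arm, as the interface text tells. Its arguments: {"type":"object","properties":{"plan":{"type":"array","items":{"type":"array","items":{"type":"number"}}},"fingers":{"type":"number"},"squeeze":{"type":"number"}},"required":["plan"]}

```bash
mkdir -p pics; ls; cat > h.py <<'E'
import numpy as np,cv2
from station import get_obs,imaging,workorder,r
from scipy.spatial.transform import Rotation as R
def cap(n):
    d=imaging.get_image(n); np.savez(f'/tmp/{n}.npz',**{k:np.asarray(v) for k,v in d.items()}); return d
def load(n): return dict(np.load(f'/tmp/{n}.npz'))
def cloud(d):
    z=d['z_map'];K=d['intrinsics'];v,u=np.mgrid[:z.shape[0],:z.shape[1]]
    p=np.stack([(u-K[0,2])/K[0,0]*z,(v-K[1,2])/K[1,1]*z,z],-1)
    q=np.asarray(d['orientation'],float)
    M=q if q.shape==(3,3) else R.from_quat(np.r_[q[1:],q[0]]).as_matrix()
    w=p@M.T+d['xyz']; w[z==0]=np.nan; return w
def save(n,img): cv2.imwrite(f'pics/{n}.png',cv2.cvtColor(img,cv2.COLOR_RGB2BGR))
E
python3 - <<'E'
from h import *
for n in('scene','top'):
    d=cap(n);save(n+'0',d['image']);print(n,d['intrinsics'],d['xyz'],d['orientation'])
print(get_obs(),r.grip_point_offset)
E
```

```text
pics
scene [[422.45848118   0.         319.75294371]
 [  0.         422.45848118 201.53615772]
 [  0.           0.           1.        ]] [ 1.14584981 -0.41299318  0.93765242] [-0.30193561  0.83201307  0.44045742 -0.15028772]
top [[411.39728718   0.         319.61406267]
 [  0.         411.39728718 199.85251603]
 [  0.           0.           1.        ]] [ 0.46552872 -0.01295052  1.42237262] [ 0.03696965 -0.70603375  0.7067294  -0.02613702]
{'time': 0.1, 'joints': array([-1.39747852e+00,  3.07513282e-01,  1.50751342e+00, -2.67904218e-05,
        1.32844121e+00, -7.34931660e-02]), 'joint_velocities': array([ 0.00040036, -0.00270555, -0.00327753, -0.00104561,  0.000571  ,
       -0.00069213]), 'joint_torque': array([ 5.62803707e-04, -4.58528781e+01, -2.52608085e+01, -4.11476515e-05,
        5.56660132e-03, -8.61685379e-06]), 'tool_pos': array([ 0.14034253, -0.55696611,  0.2304756 ]), 'eef_rot': array([ 0.55724722,  0.43508738,  0.5582428 , -0.43421133]), 'force': array([ 0.11270944,  0.58380424, -0.85236907]), 'moment': array([ 0.05694271,  0.00252909, -0.02282512]), 'grip_width': 0.08510349245836732} 0.0187
```

View pics/scene0.png

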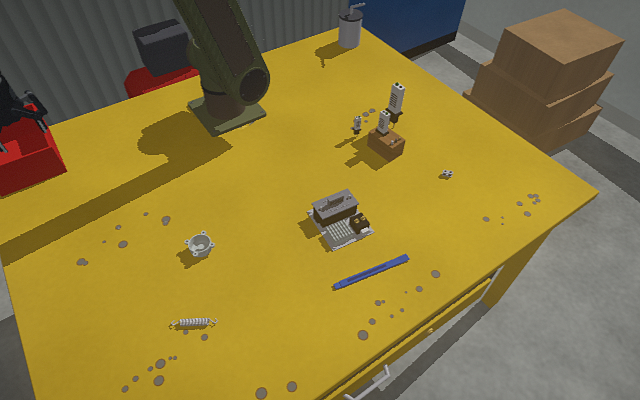

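View pics/top0.png

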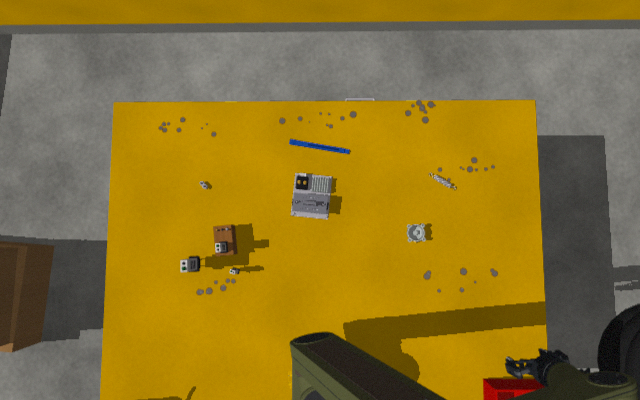

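```bash
python3 - <<'E'
from h import *
s=load('scene');t=load('top')
a=cv2.resize(s['image'][70:260,290:420],None,fx=4,fy=4,interpolation=cv2.INTER_CUBIC)[:,:]
b=cv2.resize(s['image'][75:165,340:420],None,fx=5,fy=5,interpolation=cv2.INTER_CUBIC)
c=cv2.resize(t['image'][165:290,170:345],None,fx=4.5,fy=4.5,interpolation=cv2.INTER_CUBIC)
save('blk_s',b);save('box_s',cv2.resize(s['image'][180:255,300:380],None,fx=6,fy=6,interpolation=cv2.INTER_CUBIC));save('all_t',c)
w=cloud(t)
def heights(w,u0,u1,v0,v1):
    print(np.round(w[v0:v1,u0:u1,2]*1000).astype(int))
heights(w,290,334,172,220) if 0 else None
np.set_printoptions(linewidth=250)
print((w[172:220:2,288:336:2,2]*1000).round())
print('blk',w[238,225],w[247,221]); print((w[222:274:2,178:242:2,2]*1000).round())
E
```

```text
[[-0. -2. -1.  1.  1. -2. 23.  3. -1. -1.  5. -3.  3. -3.  4.  0.  1. -2.  4.  3.  0.  3. -2. -7.]
 [-0.  1. -4.  3.  6.  5. 22. 31. 27.  4.  4. 11.  5.  0.  2.  2.  1.  2.  1. -1. -1.  2. nan -2.]
 [ 5. -2.  0.  3.  4. 35. 42. 40. 29. 28.  5.  6.  7.  2.  6.  2.  7.  5.  4.  2. -0.  4. -5.  1.]
 [-0.  6. -3.  2. 35. 31. 35. 25. 34. 30. 12.  5.  2. 16. 16. 31. 32. 16. 15. 17. 30.  8. -2.  1.]
 [-8. -2.  3.  3. 35. 42. 34. 35. 36. 38.  7.  3. 27. 11. 17. 16. 25. 31. 16. 21. 19.  4.  2. -1.]
 [-0. -3. -1.  6. 30. 37. 33. 28. 47. 29.  1.  8. 31. 24. 17. 14. 35. 29. 13. 14.  5. 10. -1. -2.]
 [ 0. -1.  2.  8. 34. 35. 36. 37. 36. 29.  3.  5. 31. 30.  9. 13. 16. 30. 29. 16.  9. -0. -0. nan]
 [-3.  4.  2.  6. 36. 33. 30. 34. 32. 34.  7.  4. 34. 22. 16. 16. 18. 30. 28. 17.  0.  6. -1. -4.]
 [ 1. -0.  3.  6. 15. 30. 28. 32. 33. 39.  1.  5. 22. 28. 18. 20. 13. 23. 31. 15. -1.  8. -3. -3.]
 [-3. -1. -0. -0.  6.  7.  4.  3.  6. -2.  5.  8. 15. 28. 27. 11. 18. 16. 31. 34.  5.  1. -0.  6.]
 [ 1.  1. -1. 51. 44.  5.  2.  4.  9. -1.  4.  3.  0.  5.  9.  1.  2.  1. nan 14.  5.  1.  4.  4.]
 [ 2. -3.  
[... 4889 characters left out ...]
.   5.   2.   7.   1.   0.   3.   5.  -1.   4.]
 [  1. 162. 159. 162. 158. 154. 136. 112.  99.  76.  66.   4.   2.   1.   3.   2.  -1.  -1.  -1.   1.  -0.   4.  -0.   5.   1.  -0.  -2.   0.   2.  -6.   2.   2.]
 [ -2. 165. 169. 169. 160. 154. 134. 121.  99.  73.  66.  -0.   4.  -7.   4.  -4.  -2.   1.   1.  -0.  -2.   4.   3.  -3.   4.   2.  -9.  54.  43.  34.  33.   0.]
 [  0. 155. 159. 160. 162. 151. 132.  70.  65.  67.  68.  -0.  -2.   1.   1.   4.   1.  -0.   0.  -1.   1.   5.   0.  10.   2.  -0.  79.  78.  85.  67.  37.   1.]
 [  6.   0.  -3.   3.   0.   1.  -1.  -0.  -3.  -1.  -4.   2.   2.   1.   1.  -0.   5.  -0.   2.   3.   4.   1.  -2.   1.  -2.  -3.  79.  86.  80.  58.  35.  -2.]]
```

View pics/blk_s.png

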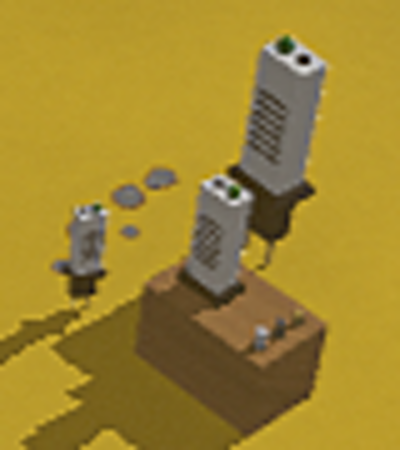

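View pics/all_t.png

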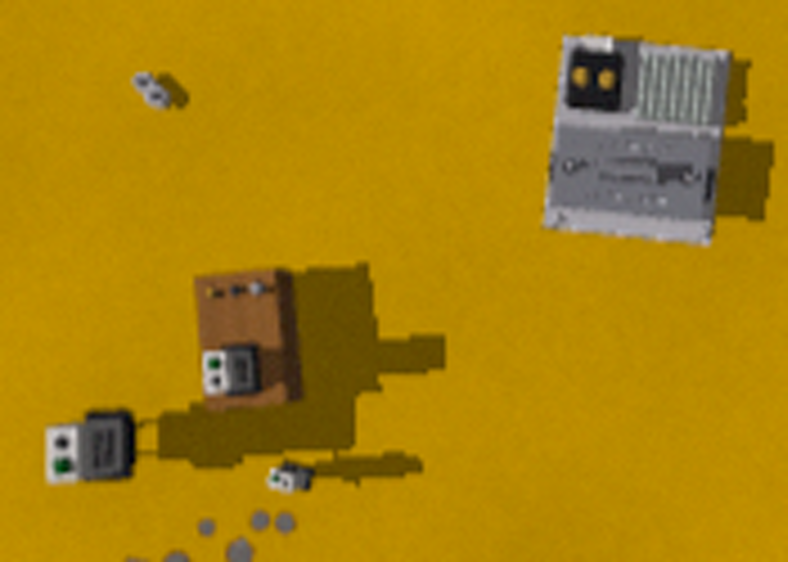

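View pics/box_s.png

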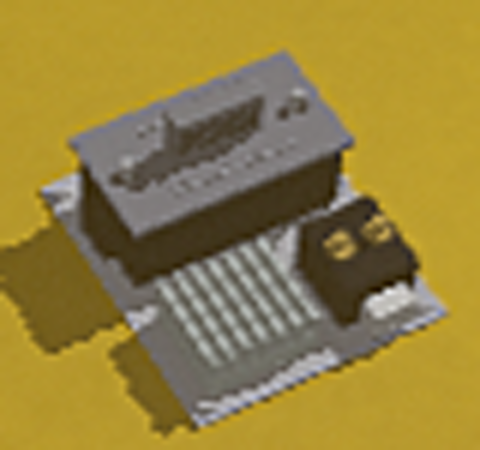

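```bash
cat >> h.py <<'E'
def rect(P):
    (c,s,a)=cv2.minAreaRect((P*1000).astype(np.float32)); return np.array(c)/1000,s,a
def fitrect(P,L,W,c0,a0):
    # slide LxW rectangle (L along angle a) : maximise inside-minus-outside coverage via robust edges
    from scipy.optimize import minimize
    def cost(p):
        d=P-p[:2];ca,sa=np.cos(p[2]),np.sin(p[2])
        u=d@[ca,sa];v=d@[-sa,ca]
        ex=np.maximum(abs(u)-L/2,0)+np.maximum(abs(v)-W/2,0)
        return np.minimum(ex,0.01).sum()+0.02*abs(u.mean())*len(P)*0+0.15*(np.hypot(u.mean(),v.mean()))*len(P)
    r=minimize(cost,[*c0,a0],method='Nelder-Mead',options=dict(xatol=1e-5,fatol=1e-7,maxiter=4000,initial_simplex=np.array([[*c0,a0],[c0[0]+.005,c0[1],a0],[c0[0],c0[1]+.005,a0],[*c0,a0+.1]])))
    return r.x,r.fun
E
python3 - <<'E'
from h import *
for n in('scene','top'):
    d=load(n);w=cloud(d).reshape(-1,3);im=d['image'].reshape(-1,3).astype(int)
    def sel(x0,x1,y0,y1,z0,z1): 
        return (w[:,0]>x0)&(w[:,0]<x1)&(w[:,1]>y0)&(w[:,1]<y1)&(w[:,2]>z0)&(w[:,2]<z1)
    m=sel(.5,.66,-.1,.15,.044,.06);print(n,'box',m.sum(),rect(w[m,:2]),w[m].mean(0))
    c,s,a=rect(w[m,:2])
    m=sel(.5,.66,-.1,.15,.068,.09);print('rib',m.sum(),rect(w[m,:2]),w[m].mean(0))
    m=sel(.38,.53,.24,.4,.053,.068);print('blk',m.sum(),rect(w[m,:2]),w[m].mean(0))
    m=sel(.38,.53,.24,.36,.124,.15);print('testtop',m.sum(),rect(w[m,:2]) if m.sum()>2 else'',w[m].mean(0))
    m=sel(.38,.53,.24,.36,.08,.15);print('test',m.sum(),rect(w[m,:2]) if m.sum()>2 else'',w[m].mean(0))
    m=sel(.3,.7,-.4,.1,.01,.2)&(w[:,1]<-.07);print('bowl',m.sum(),w[m].mean(0),w[m].min(0),w[m].max(0))
    m=sel(.3,.9,-.4,.4,-.01,.01);print('bench z',np.median(w[m,2]))
    m=(im[:,2]>120)&(im[:,0]<90)&sel(.5,.95,-.3,.3,0,.05);print('lever',m.sum(),rect(w[m,:2]))
E
```

```text
scene box 672 (array([0.59808746, 0.04031824]), (115.87130737304688, 108.6056137084961), 81.83857727050781) [0.58421877 0.03939637 0.05140781]
rib 91 (array([0.57978668, 0.04155213]), (47.448238372802734, 15.842901229858398), 87.33501434326172) [0.58177295 0.04067082 0.0753546 ]
blk 408 (array([0.45734497, 0.32812524]), (102.38615417480469, 64.43912506103516), 5.801034927368164) [0.4654336  0.32344731 0.06109143]
testtop 67 (array([0.43630756, 0.32554562]), (19.66423225402832, 29.637725830078125), 89.38935852050781) [0.43812407 0.32366506 0.13313375]
test 185 (array([0.43610574, 0.32473029]), (21.299068450927734, 30.023902893066406), 89.38935852050781) [0.4389679  0.32197243 0.11356192]
bowl 444 [ 0.50810985 -0.32376844  0.02383013] [ 0.45029532 -0.3995389   0.01003147] [ 0.68786572 -0.28284903  0.03775115]
bench z 0.0014187886693035612
lever 378 (array([0.78278455, 0.01287159]), (207.8883514404297, 19.76897621154785), 80.0237045288086)
top box 568 (array([0.59791772, 0.03998105]), (114.25192260742188, 100.81600952148438), 83.46161651611328) [0.57933718 0.04235269 0.05075098]
rib 54 (array([0.57878094, 0.04113097]), (43.93111038208008, 12.09454345703125), 83.64431762695312) [0.57861822 0.04107895 0.07664209]
blk 454 (array([0.45595465, 0.32764349]), (100.05722045898438, 61.51219940185547), 6.408980369567871) [0.46020458 0.32528425 0.06074809]
testtop 59 (array([0.43350537, 0.32540195]), (25.20939064025879, 18.403573989868164), 1.1976104974746704) [0.43337192 0.32460056 0.13466768]
test 90 (array([0.43402307, 0.32580856]), (27.73310089111328, 19.678804397583008), 7.6109137535095215) [0.43383016 0.32209186 0.12239199]
bowl 227 [ 0.50171232 -0.3163182   0.02330702] [ 0.3063178  -0.39812463  0.01000867] [ 0.68770171 -0.07813153  0.04172401]
bench z 0.0008028058895750423
lever 206 (array([0.78084882, 0.01174261]), (208.3436737060547, 16.964513778686523), 79.76292419433594)
```

```bash
cat >> h.py <<'E'
def tool():
    o=get_obs();q=o['eef_rot'];M=R.from_quat(np.r_[q[1:],q[0]]).as_matrix();return o,o['tool_pos'],M
def go(target,zdir_yaw=None):
    """delta in tool mm and turn deg so tool z lies along world yaw (mod 180)"""
    o,p,M=tool()
    d=M.T@(np.array(target)-p)*1000
    t=None
    if zdir_yaw is not None:
        y=np.arctan2(M[1,2],M[0,2]); dy=(zdir_yaw-y+np.pi/2)%np.pi-np.pi/2
        t=np.degrees(dy)*np.sign(M[2,0]) # tool x down => sign flips
    print('t %.2f tcp %s delta(mm) %s turn %s tilt %.2fdeg j6 %.2f grip %.1fmm F %s'%(o['time'],p.round(4),d.round(1),None if t is None else round(t,1),np.degrees(np.arccos(-M[2,0])),o['joints'][5],o['grip_width']*1e3,o['force'].round(1)))
    return d,t
E
python3 - <<'E'
from h import *
for n in('scene','top'):
    d=load(n);w=cloud(d).reshape(-1,3)
    a=np.radians(-6.4);c0=np.array([.579,.041]);q=(w[:,:2]-c0)@np.array([[np.cos(a),-np.sin(a)],[np.sin(a),np.cos(a)]])
    m=(abs(q[:,0])<.036)&(abs(q[:,1])<.064)&(w[:,2]>.042)&(w[:,2]<.06)
    x,f=fitrect(w[m,:2],.114,.062,c0,np.radians(83.6));print(n,m.sum(),x[:2],np.degrees(x[2]),f)
    m=(abs(q[:,0])<.02)&(abs(q[:,1])<.04)&(w[:,2]>.068)&(w[:,2]<.09)
    x,f=fitrect(w[m,:2],.046,.012,c0,np.radians(83.6));print('rib',n,m.sum(),x[:2],np.degrees(x[2]),f)
    m=(w[:,0]>.3)&(w[:,0]<.5)&(w[:,1]>.24)&(w[:,1]<.5)&(w[:,2]>.15);print('big top',w[m].min(0),w[m].max(0))
o,p,M=tool();print(M.round(3))
go([.58,.041,.16],np.radians(-6.4))
E
```

```text
scene 670 [0.58369746 0.03936761] 84.12979124437473 0.17591716927786674
rib scene 91 [0.58177295 0.04067082] 85.00648430763933 0.013776625331926121
big top [0.36071365 0.40731066 0.15055068] [0.40285759 0.43437496 0.16956476]
top 571 [0.57886566 0.04223652] 84.1224305969023 0.002340905433101656
rib top 54 [0.57861822 0.04107894] 84.20033458246722 0.0002891265181599556
big top [0.36121406 0.40865126 0.15098982] [0.39777448 0.43416919 0.17023818]
[[-0.     0.97   0.244]
 [ 0.002  0.244 -0.97 ]
 [-1.     0.    -0.002]]
t 0.10 tcp [ 0.1403 -0.557   0.2305] delta(mm) [  71.4  572.4 -472.3] turn -69.5 tilt 0.11deg j6 -0.07 grip 85.1mm F [ 0.1  0.6 -0.9]
```

{"op": "step_arm", "data": {"plan": [[0,37,-31,0],[0,37,-31,0],[0,37,-31,0],[0,37,-31,0],[0,37,-31,0]]}}

```text
time: 0.6
tool_pos: [0.2826, -0.3614, 0.2274]
eef_rot: [0.554, 0.438, 0.556, -0.438]
force: [1.3, -0.5, -1.0]
grip_width: 0.0853
```

{"op": "step_arm", "data": {"plan": [[0,37,-31,0],[0,37,-31,0],[0,37,-31,0],[0,37,-31,0],[0,37,-31,0]]}}

```text
time: 1.1
tool_pos: [0.429, -0.1586, 0.2267]
eef_rot: [0.553, 0.439, 0.556, -0.438]
force: [-0.2, 0.1, -0.3]
grip_width: 0.085
```

{"op": "step_arm", "data": {"plan": [[0,37,-31,0],[0,37,-31,0],[0,37,-31,0],[0,37,-31,0],[0,0,0,-8.5]]}}

```text
time: 1.6
tool_pos: [0.5496, 0.0085, 0.2254]
eef_rot: [0.586, 0.395, 0.589, -0.393]
force: [-0.8, -0.9, 0.2]
grip_width: 0.0856
```

{"op": "step_arm", "data": {"plan": [[0,0,0,-8.5],[0,0,0,-8.5],[0,0,0,-8.5],[0,0,0,-8.5],[0,0,0,-8.5]]}}

```text
time: 2.1
tool_pos: [0.549, 0.0126, 0.222]
eef_rot: [0.687, 0.152, 0.694, -0.151]
force: [0.0, 0.2, -0.3]
grip_width: 0.0856
```

```bash
python3 - <<'E'
from h import *
go([.5795,.0413,.12],np.radians(-5.9))
E
```

```text
t 2.10 tcp [0.549  0.0126 0.222 ] delta(mm) [101.8  38.7  16.6] turn -18.8 tilt 0.55deg j6 0.37 grip 85.6mm F [ 0.   0.2 -0.3]
```

{"op": "step_arm", "data": {"plan": [[0,19,8,0],[0,19,8,0],[0,0,0,-8],[0,0,0,-8],[0,0,0,-3]], "fingers": 0.45}}

```text
time: 2.6
tool_pos: [0.5784, 0.0416, 0.2189]
eef_rot: [0.701, 0.031, 0.712, -0.028]
force: [-0.1, 0.2, 1.2]
grip_width: 0.0383
```

```bash
python3 - <<'E'
from h import *
go([.5795,.0413,.085],np.radians(-5.9))
E
```

```text
t 2.60 tcp [0.5784 0.0416 0.2189] delta(mm) [133.9  -0.7   3.1] turn 1.1 tilt 0.88deg j6 0.08 grip 38.3mm F [-0.1  0.2  1.2]
```

```bash
cat >> h.py <<'E'
def ax():
    print('toolx',tool()[2][:,0].round(4))
E
python3 - <<'E'
from h import *
ax()
E
```

```text
toolx [-0.0147  0.0045 -0.9999]
```

{"op": "step_arm", "data": {"plan": [[40,0,3,0],[40,0,0,0],[40,0,0,1]]}}

```text
time: 2.9
tool_pos: [0.5866, 0.0422, 0.1021]
eef_rot: [0.707, 0.037, 0.706, -0.034]
force: [0.8, 0.3, 0.2]
grip_width: 0.0387
```

```bash
python3 - <<'E'
from h import *
ax()
go([.5795,.0413,.054],np.radians(-5.9))
d=cap('scene');save('s1',cv2.resize(d['image'][130:270,260:420],None,fx=5,fy=4.2,interpolation=cv2.INTER_CUBIC))
go([.5795,.0413,.054],np.radians(-5.9));ax()
E
```

```text
toolx [ 0.0019  0.0044 -1.    ]
t 2.90 tcp [0.5866 0.0422 0.1021] delta(mm) [48.1 -1.8 -7. ] turn 0.2 tilt 0.27deg j6 0.09 grip 38.7mm F [0.8 0.3 0.2]
t 2.95 tcp [0.5811 0.0421 0.095 ] delta(mm) [41.  -1.1 -1. ] turn 0.1 tilt 0.71deg j6 0.10 grip 38.4mm F [-2.5 -1.  -3.4]
toolx [-0.0115  0.0045 -0.9999]
```

View pics/s1.png

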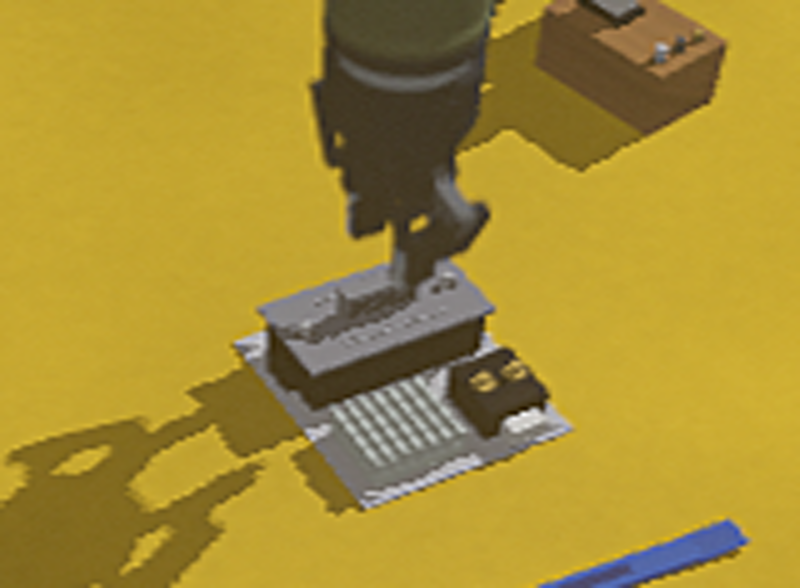

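The gripper hovers above the cover at about (410,230) in the crop, its fingers straddling the rib. I'll go on down.

{"op": "step_arm", "data": {"plan": [[20,-1,-1,0],[15,0,0,0],[2,0,0,0],[0,0,0,0]]}}

```text
time: 3.35
tool_pos: [0.5764, 0.0414, 0.0547]
eef_rot: [0.699, 0.036, 0.714, -0.034]
force: [0.5, -0.2, 0.9]
grip_width: 0.0386
```

```bash
python3 - <<'E'
from h import *
ax()
go([.5795,.0413,.054],np.radians(-5.9))
d=cap('scene');save('s2',cv2.resize(d['image'][150:260,280:400],None,fx=6,fy=5.4,interpolation=cv2.INTER_CUBIC))
E
```

```text
toolx [-0.0211  0.0045 -0.9998]
t 3.35 tcp [0.5764 0.0414 0.0547] delta(mm) [0.7 0.2 3.1] turn 0.2 tilt 1.24deg j6 0.09 grip 38.6mm F [ 0.5 -0.2  0.9]
```

View pics/s2.png

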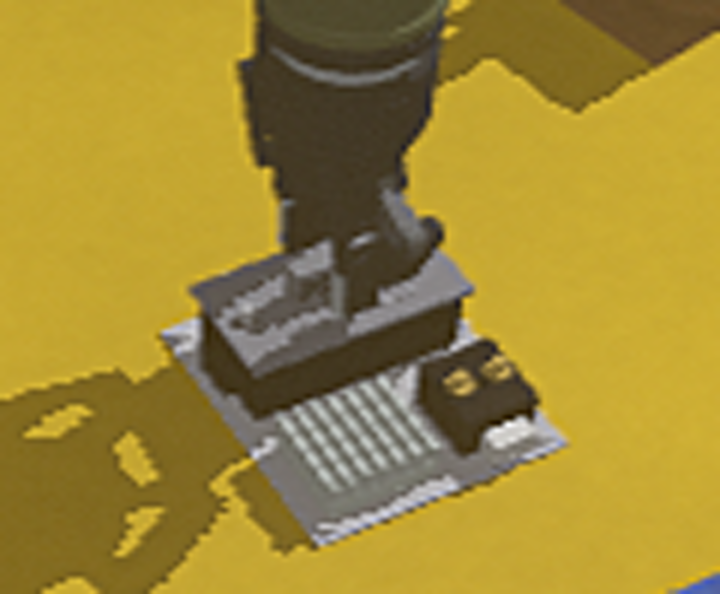

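Fingers straddle the rib (around 345,290). Closing.

{"op": "step_arm", "data": {"plan": [[0,0,2,0],[0,0,0,0],[0,0,0,0],[0,0,0,0]], "fingers": 0, "squeeze": 50}}

```text
time: 3.8
tool_pos: [0.5812, 0.0412, 0.059]
eef_rot: [0.701, 0.037, 0.711, -0.034]
force: [-0.3, -0.5, -0.9]
grip_width: 0.0107
```

```bash
python3 - <<'E'
from h import *
ax()
go([.5795,.0413,.054],np.radians(-5.9))
E
```

```text
toolx [-0.0143  0.0045 -0.9999]
t 3.80 tcp [0.5812 0.0412 0.059 ] delta(mm) [ 5.  -0.1 -1.6] turn 0.2 tilt 0.86deg j6 0.09 grip 10.7mm F [-0.3 -0.5 -0.9]
```

{"op": "step_arm", "data": {"plan": [[-10,0,0,0],[-15,0,0,0],[-20,0,0,0],[-20,0,0,0]]}}

```text
time: 4.2
tool_pos: [0.5798, 0.0409, 0.1251]
eef_rot: [0.699, 0.036, 0.713, -0.034]
force: [0.5, 0.2, 0.5]
grip_width: 0.0107
```

```bash
python3 - <<'E'
from h import *
ax()
go([.5795,.0413,.17],np.radians(-5.9))
d=cap('scene');save('s3',cv2.resize(d['image'][120:260,280:400],None,fx=6,fy=4.2,interpolation=cv2.INTER_CUBIC))
E
```

```text
toolx [-0.0202  0.0045 -0.9998]
t 4.20 tcp [0.5798 0.0409 0.1251] delta(mm) [-44.9   0.4  -1.3] turn 0.2 tilt 1.19deg j6 0.09 grip 10.7mm F [0.5 0.2 0.5]
```

View pics/s3.png

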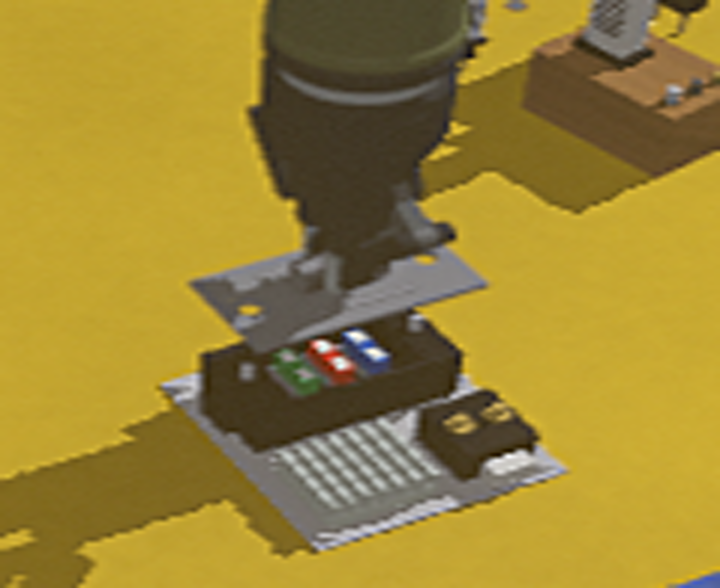

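Cover is lifted level. The fuses are uncovered: green at crop (295,372) on the -y end, red in the middle (332,360), blue at (365,350).

```bash
python3 - <<'E'
from h import *
go([.545,-.135,.05],np.radians(-5.9))
E
```

```text
t 4.25 tcp [0.5823 0.041  0.1288] delta(mm) [  78.5 -179.   -18.5] turn 0.2 tilt 0.83deg j6 0.09 grip 10.7mm F [ 1.4 -0.2  0.8]
```

{"op": "step_arm", "data": {"plan": [[0,-35,-4,0],[0,-35,-4,0],[0,-36,-4,0],[0,-36,-4,0],[0,-36,-2,0]]}}

```text
time: 4.75
tool_pos: [0.5503, -0.1348, 0.1331]
eef_rot: [0.706, 0.033, 0.707, -0.03]
force: [-0.2, 0.1, -1.4]
grip_width: 0.0108
```

{"op": "step_arm", "data": {"plan": [[25,0,0,0],[25,0,0,0],[15,0,0,0],[0,0,0,0]]}}

```text
time: 5.15
tool_pos: [0.5517, -0.1424, 0.0692]
eef_rot: [0.708, 0.035, 0.704, -0.034]
force: [-1.2, 0.9, -0.4]
grip_width: 0.0108
```

```bash
python3 - <<'E'
from h import *
go([.545,-.135,.013],np.radians(-5.9));ax()
E
```

```text
t 5.15 tcp [ 0.5517 -0.1424  0.0692] delta(mm) [56.1  6.6 -7.6] turn 0.3 tilt 0.29deg j6 -0.23 grip 10.8mm F [-1.2  0.9 -0.4]
toolx [ 5.e-03  2.e-04 -1.e+00]
```

{"op": "step_arm", "data": {"plan": [[20,0,0,0],[15,0,0,0],[8,0,0,0],[0,0,0,0]]}}

```text
time: 5.55
tool_pos: [0.5546, -0.143, 0.0282]
eef_rot: [0.71, 0.034, 0.703, -0.035]
force: [-0.2, -0.4, 0.1]
grip_width: 0.0108
```

```bash
python3 - <<'E'
from h import *
go([.545,-.135,.013],np.radians(-5.9));ax()
d=cap('scene');save('s4',cv2.resize(d['image'][150:290,220:380],None,fx=5,fy=4.2,interpolation=cv2.INTER_CUBIC))
go([.545,-.135,.013],np.radians(-5.9));ax()
E
```

```text
t 5.55 tcp [ 0.5546 -0.143   0.0282] delta(mm) [ 15.1   7.  -10.4] turn 0.3 tilt 0.59deg j6 -0.23 grip 10.8mm F [-0.2 -0.4  0.1]
toolx [ 0.0102 -0.0015 -0.9999]
t 5.60 tcp [ 0.5551 -0.1431  0.0288] delta(mm) [ 15.6   7.1 -11. ] turn 0.3 tilt 0.66deg j6 -0.23 grip 10.9mm F [-0.9 -0.5 -0.1]
toolx [ 0.0113 -0.0019 -0.9999]
```

View pics/s4.png

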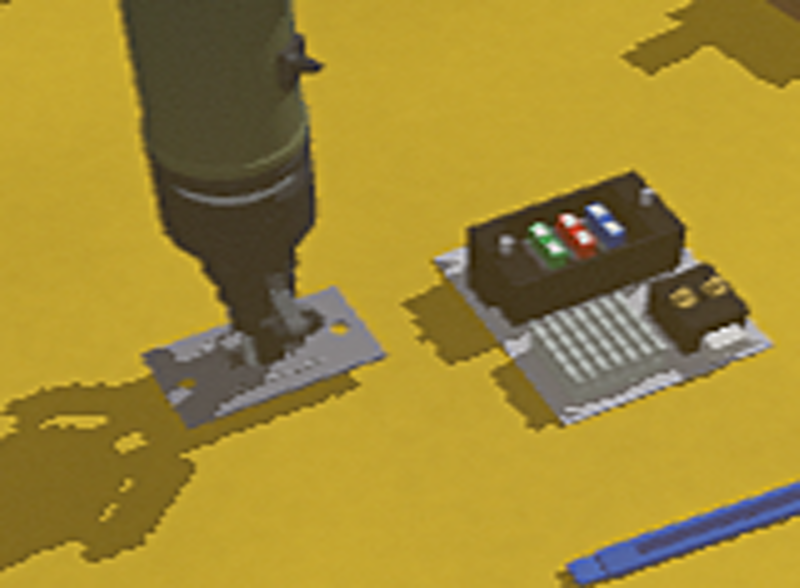

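The cover hangs level at (265,355), about 15 mm over bare bench, clear of the plate (left edge at x≈435) and lever. I'll lower it slowly.

{"op": "step_arm", "data": {"plan": [[6,0,0,0],[4,0,0,0],[2,0,0,0],[0,0,0,0]]}}

```text
time: 6.0
tool_pos: [0.5573, -0.1435, 0.0186]
eef_rot: [0.712, 0.033, 0.701, -0.035]
force: [0.6, 1.0, -0.4]
grip_width: 0.0105
```

{"op": "step_arm", "data": {"plan": [[2,0,0,0],[2,0,0,0]]}}

```text
time: 6.2
tool_pos: [0.5577, -0.1436, 0.0149]
eef_rot: [0.712, 0.033, 0.7, -0.035]
force: [-0.6, -0.3, -0.7]
grip_width: 0.0109
```

{"op": "step_arm", "data": {"plan": [[2,0,0,0]]}}

```text
time: 6.3
tool_pos: [0.5579, -0.1437, 0.0128]
eef_rot: [0.712, 0.033, 0.7, -0.035]
force: [-0.6, 0.2, -0.7]
grip_width: 0.0109
```

{"op": "step_arm", "data": {"plan": [[2,0,0,0]]}}

```text
time: 6.4
tool_pos: [0.5582, -0.1439, 0.0115]
eef_rot: [0.713, 0.033, 0.7, -0.035]
force: [-3.5, 0.7, 22.3]
grip_width: 0.0107
```

{"op": "step_arm", "data": {"plan": [[2,0,0,0]]}}

```text
time: 6.5
tool_pos: [0.5584, -0.1439, 0.0112]
eef_rot: [0.713, 0.033, 0.7, -0.035]
force: [-3.0, 0.9, 18.9]
grip_width: 0.0106
```

Contact with the bench (about 20 N). Opening.

{"op": "step_arm", "data": {"plan": [[0,0,0,0],[0,0,0,0],[0,0,0,0],[0,0,0,0]], "fingers": 0.45}}

```text
time: 6.9
tool_pos: [0.5588, -0.144, 0.0118]
eef_rot: [0.713, 0.033, 0.699, -0.036]
force: [0.3, 0.1, 0.1]
grip_width: 0.0391
```

{"op": "step_arm", "data": {"plan": [[-10,0,0,0],[-20,0,0,0],[-40,0,0,0],[-45,0,0,0],[-45,0,0,0]]}}

```text
time: 7.4
tool_pos: [0.5503, -0.1416, 0.1702]
eef_rot: [0.707, 0.035, 0.706, -0.034]
force: [1.2, -0.3, 0.3]
grip_width: 0.0384
```

{"op": "step_arm", "data": {"plan": [[-35,0,0,0],[0,0,0,8],[0,0,0,8]]}}

```text
time: 7.7
tool_pos: [0.5542, -0.1429, 0.2175]
eef_rot: [0.7, 0.135, 0.688, -0.135]
force: [0.0, -0.4, -0.6]
grip_width: 0.039
```

```bash
python3 - <<'E'
from h import *
ax()
go([.435,.3255,.24],np.radians(96.2))
for n in('scene','top'):
    d=cap(n);save(n+'5',cv2.resize(d['image'][150:300,200:430],None,fx=3.4,fy=3.4,interpolation=cv2.INTER_CUBIC))
d=load('top')
E
```

```text
toolx [ 0.0176 -0.004  -0.9998]
t 7.70 tcp [ 0.5542 -0.1429  0.2175] delta(mm) [ -26.5  389.5 -285.8] turn 61.8 tilt 1.04deg j6 0.06 grip 39.0mm F [ 0.  -0.4 -0.6]
```

View pics/scene5.png

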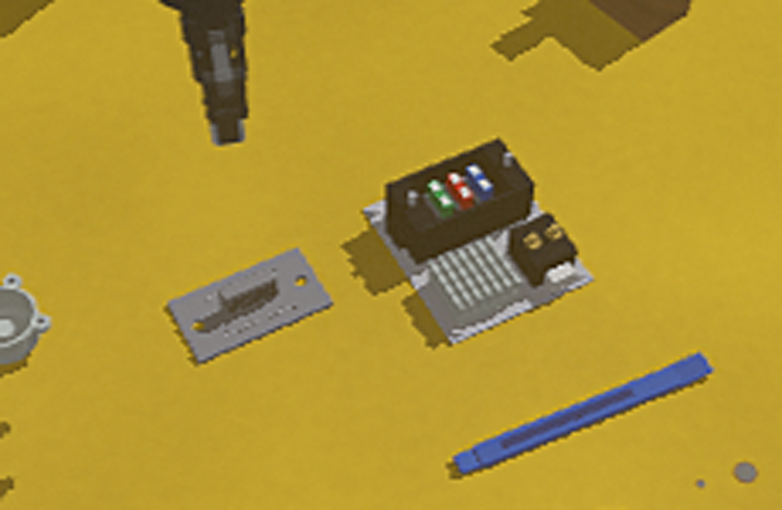

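View pics/top5.png

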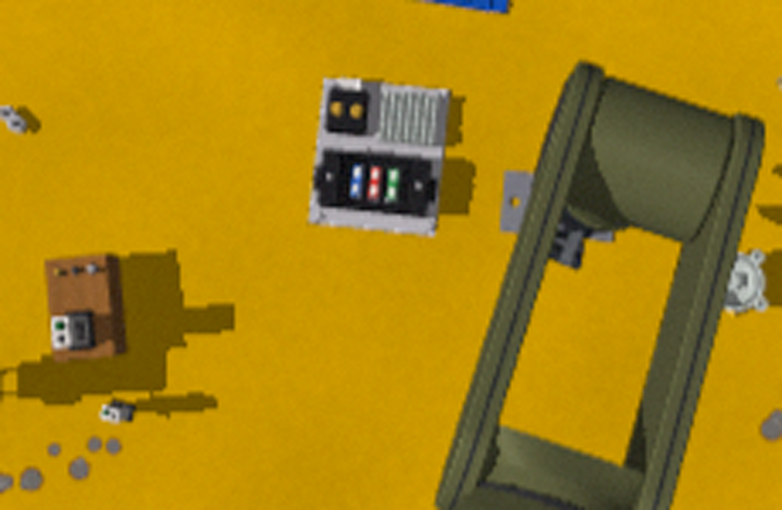

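Cover lies flat on bare bench (crop 250,305), clear of the plate. Both views now show the fuses unobstructed: top crop blue (357,182), red (375,183), green (393,184). I'll measure the fuse pose now.

```bash
cat >> h.py <<'E'
def ray_at(d,uv,z):
    K=d['intrinsics'];q=d['orientation'];M=R.from_quat(np.r_[q[1:],q[0]]).as_matrix()
    k=M@np.array([(uv[0]-K[0,2])/K[0,0],(uv[1]-K[1,2])/K[1,1],1]);return d['xyz']+k*(z-d['xyz'][2])/k[2]
E
cat > fuse.py <<'E'
from h import *
def fuses(d,show=None):
    w=cloud(d);im=d['image'].astype(int);out={}
    roi=np.linalg.norm(np.nan_to_num(w[...,:2])-[.579,.0413],axis=-1)<.04
    r_,g,b=im[...,0],im[...,1],im[...,2]
    for n,wt in dict(green=np.minimum(g-r_,g-b),red=np.minimum(r_-g,r_-b),blue=np.minimum(b-r_,b-g)).items():
        wt=np.where(roi&(wt>15),wt,0)
        v,u=np.nonzero(wt);k=wt[v,u]
        c=np.array([(u*k).sum(),(v*k).sum()])/k.sum()
        out[n]=ray_at(d,c,.044);print(n,len(u),c.round(1),out[n].round(4))
    # white test points
    roi2=np.linalg.norm(np.nan_to_num(w[...,:2])-[.579,.0413],axis=-1)<.03
    return out
if __name__=='__main__':
    for n in('scene','top'):
        d=load(n);f=fuses(d)
        D=f['blue']-f['green'];print(n,'spacing',np.linalg.norm(D),'yaw',np.degrees(np.arctan2(-D[0],D[1])))
        r0=[f['green'][:2]]
        w=cloud(d).reshape(-1,3);P=w[(abs(w[:,0]-.6)<.2)&(abs(w[:,1]-.04)<.1)]
        im=d['image'];x0,y0,x1,y1=(330,180,372,240) if n=='scene' else (290,170,335,222)
        save(n+'f',cv2.resize(im[y0:y1,x0:x1],None,fx=12,fy=10,interpolation=cv2.INTER_CUBIC)[:600,:800])
E
python3 fuse.py
```

```text
green 39 [329.3 207.6] [0.5808 0.0244 0.044 ]
red 90 [334.3 205.2] [0.5815 0.0407 0.044 ]
blue 39 [340.4 203. ] [0.5846 0.059  0.044 ]
scene spacing 0.034780574689514475 yaw -6.404081034318628
green 22 [314.7 203.7] [0.5759 0.0246 0.044 ]
red 37 [309.7 203.2] [0.5777 0.0416 0.044 ]
blue 29 [304.2 203. ] [0.5785 0.06   0.044 ]
top spacing 0.03548419802100009 yaw -4.1537903095425355
```

View pics/topf.png

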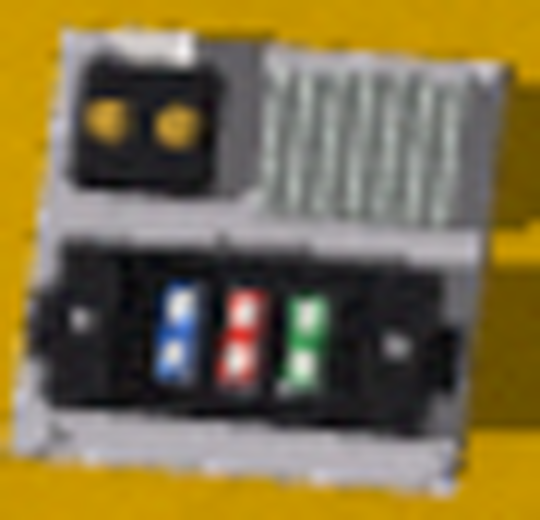

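{"op": "step_arm", "data": {"plan": [[0,0,0,8.5],[0,0,0,8.5],[0,0,0,8.5],[0,0,0,8.5],[0,0,0,8.5]]}}

```text
time: 8.3
tool_pos: [0.5519, -0.1421, 0.2157]
eef_rot: [0.602, 0.379, 0.594, -0.376]
force: [0.4, 0.6, 0.5]
grip_width: 0.0383
```

{"op": "step_arm", "data": {"plan": [[0,0,0,8.5],[0,0,0,8.5],[0,0,0,2],[0,0,0,0]]}}

```text
time: 8.7
tool_pos: [0.5495, -0.1413, 0.2135]
eef_rot: [0.529, 0.473, 0.526, -0.47]
force: [-0.1, -0.1, -0.1]
grip_width: 0.0386
```

```bash
python3 - <<'E'
from h import *
ax()
go([.435,.3255,.22],np.radians(96.2))
E
```

```text
toolx [ 0.006 -0.    -1.   ]
t 8.70 tcp [ 0.5495 -0.1413  0.2135] delta(mm) [  -7.2  -61.7 -476.7] turn 0.2 tilt 0.35deg j6 1.13 grip 38.6mm F [-0.1 -0.1 -0.1]
```

{"op": "step_arm", "data": {"plan": [[-3,-6,-46,0],[-3,-6,-46,0],[-3,-6,-46,0],[-3,-6,-46,0],[-3,-6,-46,0]]}}

```text
time: 9.2
tool_pos: [0.4926, 0.084, 0.2259]
eef_rot: [0.53, 0.47, 0.527, -0.469]
force: [1.8, 0.2, -0.2]
grip_width: 0.0386
```

{"op": "step_arm", "data": {"plan": [[-2,-6,-46,0],[-2,-6,-46,0],[-2,-6,-46,0],[-2,-6,-46,0],[0,-2,-20,0]]}}

```text
time: 9.7
tool_pos: [0.4358, 0.2931, 0.2335]
eef_rot: [0.535, 0.464, 0.533, -0.463]
force: [0.3, -0.5, 0.6]
grip_width: 0.0385
```

```bash
python3 - <<'E'
from h import *
ax()
go([.435,.3255,.16],np.radians(96.2))
E
```

```text
toolx [ 2.6e-03 -8.0e-04 -1.0e+00]
t 9.70 tcp [0.4358 0.2931 0.2335] delta(mm) [ 73.5   3.5 -32.3] turn 1.9 tilt 0.16deg j6 1.94 grip 38.5mm F [ 0.3 -0.5  0.6]
```

{"op": "step_arm", "data": {"plan": [[0,2,-17,1],[0,1,-14,1],[30,0,-1,0],[20,0,0,0],[0,0,0,0]]}}

```text
time: 10.2
tool_pos: [0.4319, 0.3318, 0.1821]
eef_rot: [0.532, 0.467, 0.531, -0.465]
force: [-0.8, 0.5, 0.5]
grip_width: 0.0382
```

```bash
python3 - <<'E'
from h import *
ax()
go([.435,.3255,.081],np.radians(96.2))
for n in('scene','top'):
    d=cap(n);x0,y0=(330,40) if n=='scene' else (170,190)
    save(n+'6',cv2.resize(d['image'][y0:y0+120,x0:x0+120],None,fx=5,fy=5,interpolation=cv2.INTER_CUBIC))
go([.435,.3255,.081],np.radians(96.2))
E
```

```text
toolx [ 2.3e-03  4.0e-04 -1.0e+00]
t 10.20 tcp [0.4319 0.3318 0.1821] delta(mm) [101.1   2.    6.7] turn 1.4 tilt 0.13deg j6 2.02 grip 38.2mm F [-0.8  0.5  0.5]
t 10.30 tcp [0.4333 0.3323 0.1843] delta(mm) [103.3   0.3   7.2] turn 1.3 tilt 0.34deg j6 2.02 grip 38.3mm F [ 0.4  0.1 -0.2]
```

View pics/scene6.png

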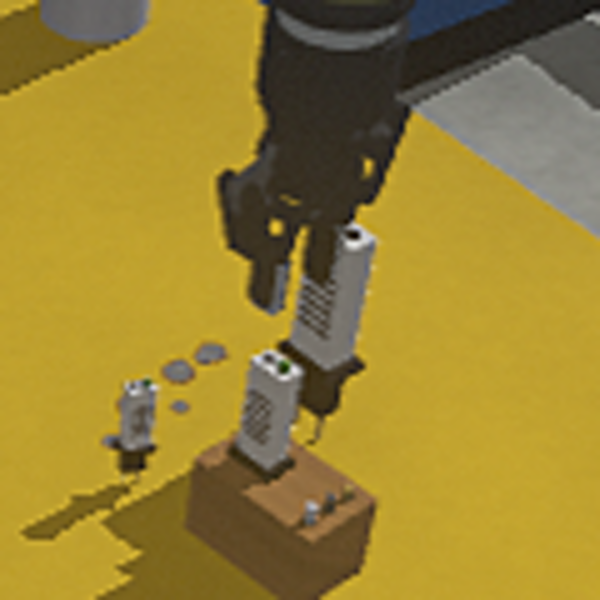

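View pics/top6.png

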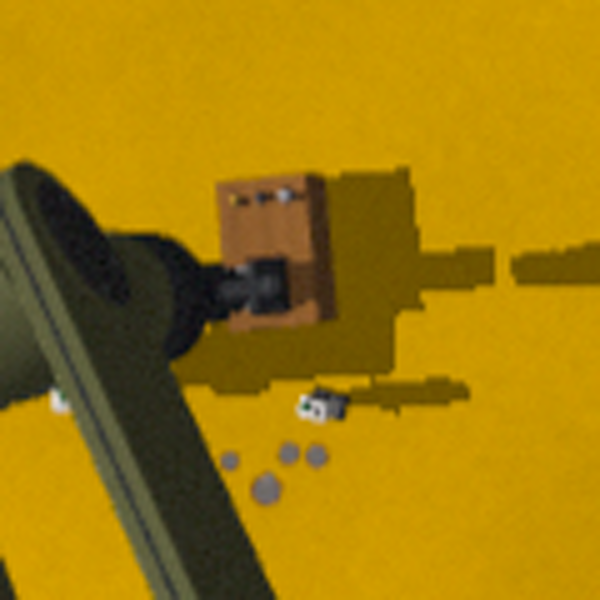

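The gripper is above the middle tester (crop 270,400) with one finger on each side. The big one (335,300) stands farther back, the small one is at (138,415).

{"op": "step_arm", "data": {"plan": [[10,0,6,1.2],[20,0,0,0],[20,0,0,0],[10,0,0,0],[0,0,0,0]]}}

```text
time: 10.8
tool_pos: [0.4385, 0.3259, 0.1266]
eef_rot: [0.528, 0.478, 0.524, -0.467]
force: [0.3, -0.8, -0.5]
grip_width: 0.0385
```

```bash
python3 - <<'E'
from h import *
ax()
go([.435,.3255,.081],np.radians(96.2))
for n in('scene','top'):
    d=cap(n);x0,y0=(330,40) if n=='scene' else (170,190)
    save(n+'7',cv2.resize(d['image'][y0:y0+120,x0:x0+120],None,fx=5,fy=5,interpolation=cv2.INTER_CUBIC))
E
```

```text
toolx [ 0.0141  0.0068 -0.9999]
t 10.80 tcp [0.4385 0.3259 0.1266] delta(mm) [45.6 -4.2  0.2] turn -0.1 tilt 0.90deg j6 2.03 grip 38.5mm F [ 0.3 -0.8 -0.5]
```

View pics/scene7.png

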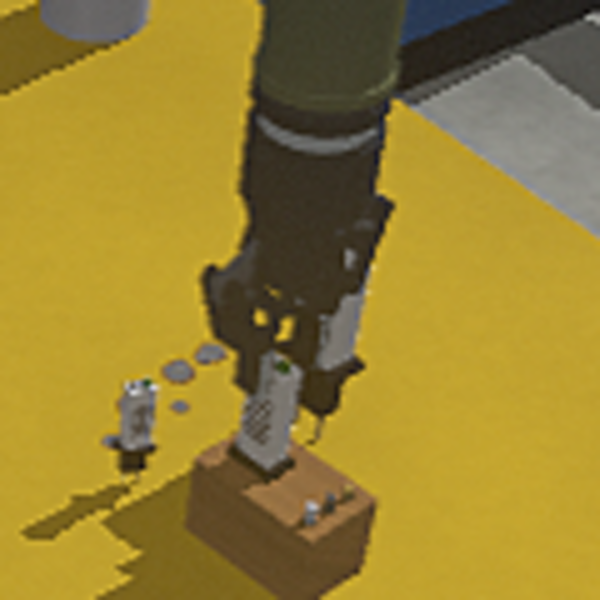

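The fingers straddle the middle tester's handle. Descending to the grip height.

{"op": "step_arm", "data": {"plan": [[15,-2,0,0],[15,-2,0,0],[9,0,0,0],[2,0,0,0],[0,0,0,0]]}}

```text
time: 11.4
tool_pos: [0.4404, 0.3288, 0.091]
eef_rot: [0.529, 0.482, 0.522, -0.463]
force: [-0.7, 1.1, -0.5]
grip_width: 0.0385
```

```bash
python3 - <<'E'
from h import *
ax()
go([.435,.3255,.081],np.radians(96.2))
E
```

```text
toolx [ 0.0256  0.014  -0.9996]
t 11.40 tcp [0.4404 0.3288 0.091 ] delta(mm) [ 9.8 -6.   2.8] turn -0.1 tilt 1.67deg j6 2.03 grip 38.5mm F [-0.7  1.1 -0.5]
```

{"op": "step_arm", "data": {"plan": [[8,-5,2,0],[0,0,0,0]]}}

```text
time: 11.6
tool_pos: [0.4363, 0.3267, 0.0835]
eef_rot: [0.53, 0.483, 0.522, -0.462]
force: [-0.3, -0.2, -1.4]
grip_width: 0.0389
```

{"op": "step_arm", "data": {"plan": [[0,0,0,0],[0,0,0,0],[0,0,0,0],[0,0,0,0]], "fingers": 0, "squeeze": 60}}

```text
time: 12.0
tool_pos: [0.4367, 0.327, 0.0843]
eef_rot: [0.53, 0.484, 0.522, -0.462]
force: [-0.8, 0.2, 0.4]
grip_width: 0.0173
```

```bash
python3 - <<'E'
from h import *
ax()
go([.435,.3255,.081],np.radians(96.2))
E
```

```text
toolx [ 0.0288  0.0159 -0.9995]
t 12.00 tcp [0.4367 0.327  0.0843] delta(mm) [ 3.2 -2.   1.3] turn -0.1 tilt 1.89deg j6 2.03 grip 17.3mm F [-0.8  0.2  0.4]
```

```bash
python3 - <<'E'
from h import *
o,p,M=tool()
a=np.radians(6.2);Tt=np.array([[np.cos(a),-np.sin(a),0],[np.sin(a),np.cos(a),0],[0,0,1]])
np.savez('grasp.npz',tip=M.T@(np.array([.4346,.3255,.016])-p),rot=M.T@Tt)
go(p+[0,0,.03]);print((M.T@(np.array([.4346,.3255,.016])-p)).round(4))
E
```

```text
t 12.00 tcp [0.4367 0.327  0.0843] delta(mm) [-30.    0.9  -0.4] turn None tilt 1.89deg j6 2.03 grip 17.3mm F [-0.8  0.2  0.4]
[ 0.0681 -0.0043  0.0021]
```

{"op": "step_arm", "data": {"plan": [[-15,0,0,0],[-20,0,0,0]]}}

```text
time: 12.2
tool_pos: [0.4343, 0.3253, 0.1173]
eef_rot: [0.529, 0.482, 0.523, -0.463]
force: [1.4, 0.6, -0.5]
grip_width: 0.0173
```

```bash
python3 - <<'E'
from h import *
go([.4367,.327,.18]);ax()
E
```

```text
t 12.20 tcp [0.4343 0.3253 0.1173] delta(mm) [-62.6   4.1  -2. ] turn None tilt 1.57deg j6 2.03 grip 17.3mm F [ 1.4  0.6 -0.5]
toolx [ 0.0243  0.0127 -0.9996]
```

{"op": "step_arm", "data": {"plan": [[-20,2,-1,0],[-20,1,0,0],[-20,0,0,0],[-20,0,0,0],[0,0,0,0]]}}

```text
time: 12.7
tool_pos: [0.4361, 0.3261, 0.2021]
eef_rot: [0.53, 0.483, 0.522, -0.462]
force: [0.4, -0.3, -0.9]
grip_width: 0.0174
```

```bash
cat >> h.py <<'E'
def tst():
    g=np.load('grasp.npz');o,p,M=tool();t=p+M@g['tip'];T=M@g['rot'];return t,T
def tipgo(target,yaw=None):
    t,T=tst();o,p,M=tool()
    y=np.degrees(np.arctan2(T[1,0],T[0,0]))
    print('tip',t.round(4),'axis',T[:,2].round(3),'yaw %.1f'%y,'delta(mm tool)',(M.T@(np.array(target)-t)*1000).round(1),'turn',None if yaw is None else round(y-yaw,1),'t %.2f'%o['time'],'grip %.1f'%(o['grip_width']*1e3),'F',o['force'].round(1),'j6 %.2f'%o['joints'][5])
E
python3 - <<'E'
from h import *
tipgo([.5785,.024,.12],-5.8);ax()
d=cap('scene');save('s8',cv2.resize(d['image'][40:180,310:450],None,fx=4.2,fy=4.2,interpolation=cv2.INTER_CUBIC))
E
```

```text
tip [0.4338 0.3245 0.1339] axis [0.002 0.002 1.   ] yaw 6.2 delta(mm tool) [ 13.5 111.4 314.3] turn 12.0 t 12.70 grip 17.4 F [ 0.4 -0.3 -0.9] j6 2.03
toolx [ 0.0267  0.0142 -0.9995]
```

View pics/s8.png

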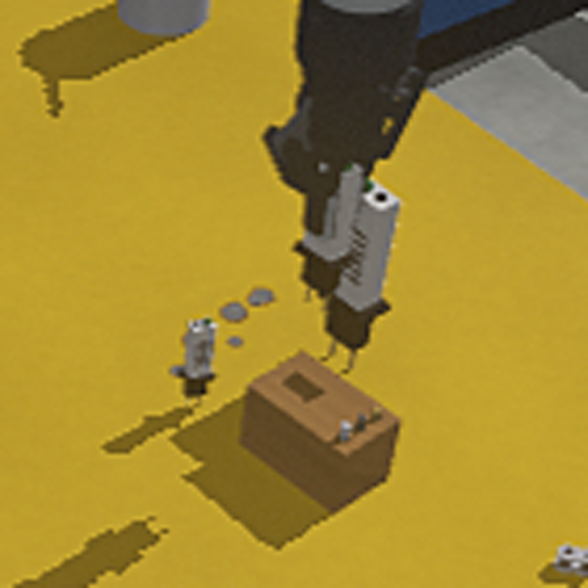

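The tester is out of the slot (empty slot at 303,385) and upright in the gripper (330,250). Moving over to the fuse box.

{"op": "step_arm", "data": {"plan": [[0,0,0,6],[0,0,0,6],[0,0,0,0]]}}

```text
time: 13.05
tool_pos: [0.4332, 0.3243, 0.1969]
eef_rot: [0.474, 0.534, 0.47, -0.519]
force: [-0.9, -0.0, -0.9]
grip_width: 0.0174
```

```bash
python3 - <<'E'
from h import *
tipgo([.5785,.024,.12],-5.8);ax()
E
```

```text
tip [0.43   0.3233 0.1287] axis [ 0.012 -0.001  1.   ] yaw -6.2 delta(mm tool) [  8.7 180.1 281.4] turn -0.4 t 13.05 grip 17.4 F [-0.9 -0.  -0.9] j6 2.25
toolx [ 0.0199  0.0099 -0.9998]
```

{"op": "step_arm", "data": {"plan": [[-1,12,18,0],[-1,22,34,0],[-1,22,34,0],[-1,22,34,0],[-1,22,34,0]]}}

```text
time: 13.55
tool_pos: [0.5141, 0.1597, 0.1949]
eef_rot: [0.478, 0.525, 0.478, -0.517]
force: [-0.4, 0.1, -0.3]
grip_width: 0.0175
```

{"op": "step_arm", "data": {"plan": [[0,22,34,0],[0,22,34,0],[0,18,28,0],[0,8,12,0],[0,0,0,0]]}}

```text
time: 14.05
tool_pos: [0.5763, 0.0366, 0.1882]
eef_rot: [0.478, 0.521, 0.481, -0.517]
force: [-0.5, -0.6, -0.4]
grip_width: 0.0175
```

```bash
python3 - <<'E'
from h import *
tipgo([.5785,.024,.10],-5.8);ax()
E
```

```text
tip [0.5718 0.0353 0.12  ] axis [0.03  0.003 1.   ] yaw -4.4 delta(mm tool) [19.9  7.5 10.9] turn 1.4 t 14.05 grip 17.5 F [-0.5 -0.6 -0.4] j6 1.63
toolx [ 0.0012  0.0071 -1.    ]
```

{"op": "step_arm", "data": {"plan": [[0,4,6,1.4],[0,3,5,0],[10,0,0,0],[0,0,0,0]]}}

```text
time: 14.45
tool_pos: [0.5796, 0.0283, 0.1758]
eef_rot: [0.471, 0.526, 0.477, -0.523]
force: [-0.3, -0.2, -1.1]
grip_width: 0.0174
```

```bash
python3 - <<'E'
from h import *
tipgo([.5785,.024,.10],-5.8);ax()
for n in('scene','top'):
    d=cap(n);x0,y0=(290,140) if n=='scene' else (270,150)
    save(n+'9',cv2.resize(d['image'][y0:y0+100,x0:x0+100],None,fx=6,fy=6,interpolation=cv2.INTER_CUBIC))
E
```

```text
tip [0.5749 0.0272 0.1077] axis [0.035 0.    0.999] yaw -5.7 delta(mm tool) [7.7 4.  2.9] turn 0.1 t 14.45 grip 17.4 F [-0.3 -0.2 -1.1] j6 1.64
toolx [-0.0033  0.0093 -1.    ]
```

View pics/scene9.png

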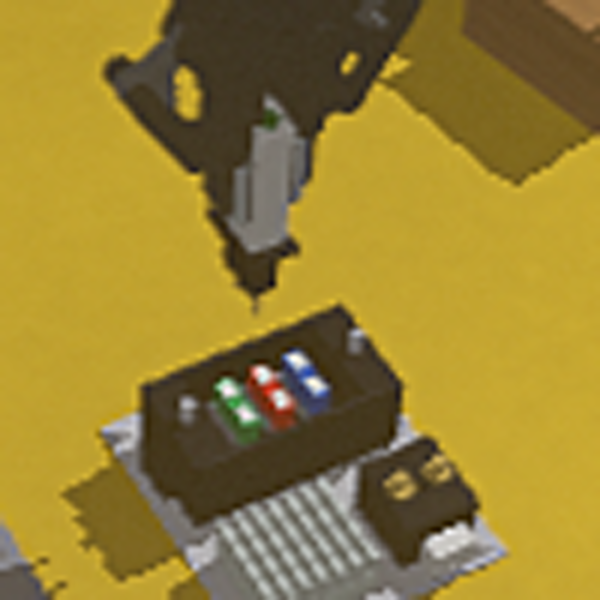

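View pics/top9.png

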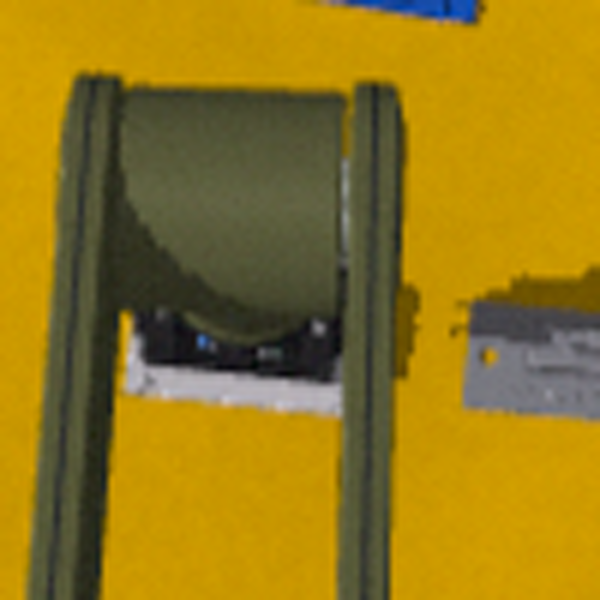

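```bash
cat > ov.py <<'E'
from h import *
def proj(d,P):
    K=d['intrinsics'];q=d['orientation'];M=R.from_quat(np.r_[q[1:],q[0]]).as_matrix()
    c=(np.atleast_2d(P)-d['xyz'])@M;return np.c_[c[:,0]/c[:,2]*K[0,0]+K[0,2],c[:,1]/c[:,2]*K[1,1]+K[1,2]]
def boxc(x,y,z0,z1,cx=0): return np.array([[cx+sx*x/2,sy*y/2,z] for z in(z0,z1) for sx,sy in((-1,-1),(1,-1),(1,1),(-1,1))])/1000
E4=[(0,1),(1,2),(2,3),(3,0),(4,5),(5,6),(6,7),(7,4),(0,4),(1,5),(2,6),(3,7)]
def overlay(n,name,x0,y0,s=100,k=7,green=(.5785,.024)):
    d=load(n);t,T=tst();im=cv2.resize(d['image'][y0:y0+s,x0:x0+s],None,fx=k,fy=k,interpolation=cv2.INTER_CUBIC)
    im=im[:600,:800].copy()
    def draw(P,col):
        q=((proj(d,P)-[x0,y0]+.5)*k).round().astype(int)
        for a,b in E4: cv2.line(im,tuple(map(int,q[a])),tuple(map(int,q[b])),col,1)
    for b in(boxc(28,18,49,119),boxc(38,26,44,49),boxc(26,14,18,44),boxc(3.5,3.5,0,18,-8),boxc(3.5,3.5,0,18,8)): draw(t+b@T.T,(255,0,255))
    a=np.radians(-5.8);Rz=np.array([[np.cos(a),-np.sin(a),0],[np.sin(a),np.cos(a),0],[0,0,1]])
    for b in(boxc(29,8.5,43,44),): draw(np.array([*green,0])+b@Rz.T,(0,255,255))
    draw(np.array([green[0]+.018*.101,green[1]+.018*.995,0])+boxc(56,108,3,46)@Rz.T,(255,255,0))
    save(name,im)
E
python3 - <<'E'
from ov import *
overlay('scene','ov9',290,150,s=80,k=7)
E
```

```text
(no output)
```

View pics/ov9.png

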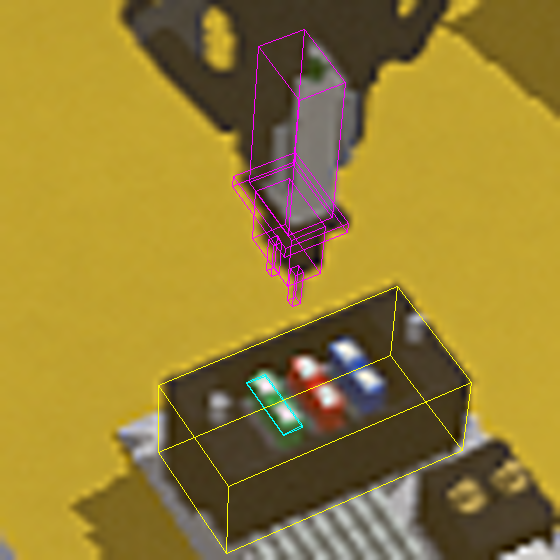

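```bash
python3 - <<'E'
from ov import *
overlay('scene','ov9z',318,150,s=48,k=12)
d=load('scene');w=cloud(d)
im=d['image'].astype(int)
np.set_printoptions(linewidth=250)
print(im[178:196,322:342].sum(-1)//3)
E
```

```text
[[137 137 141 132  75  36  73 116 121 118 121 119 119 121 120 129 143 137 133 135]
 [133 135 136 141 107  49  37  72 115 121 121 119 120 122 125 103  95 133 138 136]
 [134 134 134 139 148  89  39  37 100 123 124 125 126 135 100  59  41  93 133 136]
 [135 134 135 136 131  74  41  41  54 120 134 106  85  54  45  50  43  50 129 137]
 [133 135 135 139 125  68  39  45  42  58  57  43  50  52  47  34  78  87 131 135]
 [134 135 135 138 145  85  36  46  44  48  45  52  53  40  79 139 146 139 137 134]
 [134 134 134 136 140 103  52  41  44  49  51  50  44  38 109 139 139 136 136 134]
 [135 135 134 133 138 143 108  57  42  48  47  48  47  35 125 137 136 135 133 136]
 [135 132 133 134 135 140 139  84  40  46  48  45  47  33 136 140 135 134 134 134]
 [134 135 135 136 133 136 129  89  43  40  47  47  40  27 132 138 135 134 136 135]
 [135 136 135 137 137 137 140 133 101  56  35  34  78 122 137 136 136 134 135 136]
 [135 135 134 136 136 136 137 140 145 108  62 121 143 142 136 135 135 134 136 135]
 [134 134 135 135 134 135 135 136 139 143 102 124 138 138 137 134 136 135 135 135]
 [133 136 134 136 132 135 133 136 136 130  93 127 137 137 134 134 135 135 139 141]
 [134 133 137 134 132 134 135 134 134 136 116 130 136 135 137 138 140 142 148 114]
 [135 134 134 135 135 133 135 134 135 136 136 137 135 138 141 145 150 115  68  52]
 [133 135 133 133 135 135 136 134 135 136 138 139 142 149 113  98  71  50  41  46]
 [133 131 133 135 136 137 135 138 138 140 145 152 116  70  52  44  44  46  49  48]]
```

View pics/ov9z.png

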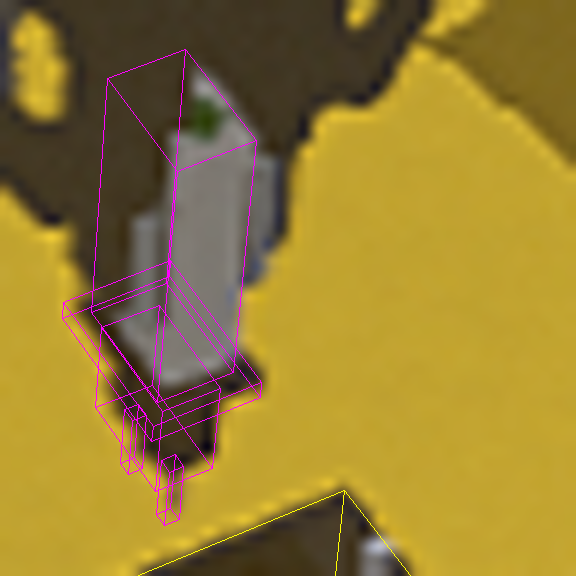

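{"op": "step_arm", "data": {"plan": [[10,2,2,0],[15,2,1,0],[12,0,0,0],[0,0,0,0]]}}

```text
time: 14.95
tool_pos: [0.5847, 0.0265, 0.1386]
eef_rot: [0.473, 0.526, 0.477, -0.521]
force: [-0.4, -0.2, -1.1]
grip_width: 0.0174
```

```bash
python3 - <<'E'
from ov import *
tipgo([.5800,.0235,.060],-5.8);ax()
d=cap('scene');overlay('scene','ov10',318,165,s=48,k=12,green=(.5805,.0245))
im=d['image'];save('s10',cv2.resize(im[165:213,318:366],None,fx=12,fy=12,interpolation=cv2.INTER_CUBIC))
tipgo([.5800,.0235,.060],-5.8)
E
```

```text
tip [0.5803 0.0254 0.0704] axis [0.03 0.   1.  ] yaw -5.5 delta(mm tool) [10.4 -0.1  2. ] turn 0.3 t 14.95 grip 17.4 F [-0.4 -0.2 -1.1] j6 1.63
toolx [ 0.0014  0.0093 -1.    ]
tip [0.5809 0.0254 0.0712] axis [0.029 0.001 1.   ] yaw -5.5 delta(mm tool) [11.1 -0.7  2.1] turn 0.3 t 15.00 grip 17.4 F [ 0.5 -0.6  0. ] j6 1.63
```

View pics/ov10.png

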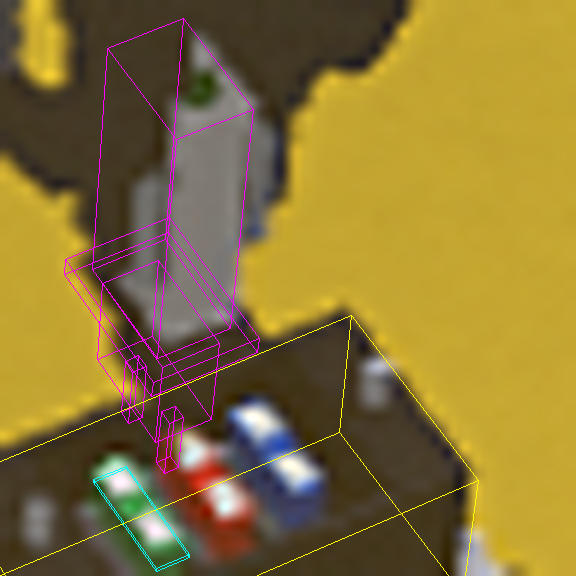

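View pics/s10.png

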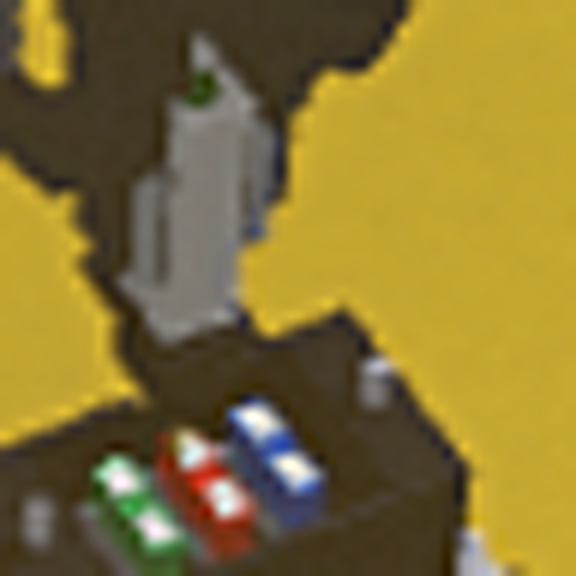

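```bash
python3 - <<'E'
from ov import *
d=load('scene');im=d['image']
save('s10n',cv2.resize(im[188:214,322:350],None,fx=24,fy=22,interpolation=cv2.INTER_NEAREST))
E
```

```text
(no output)
```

View pics/s10n.png

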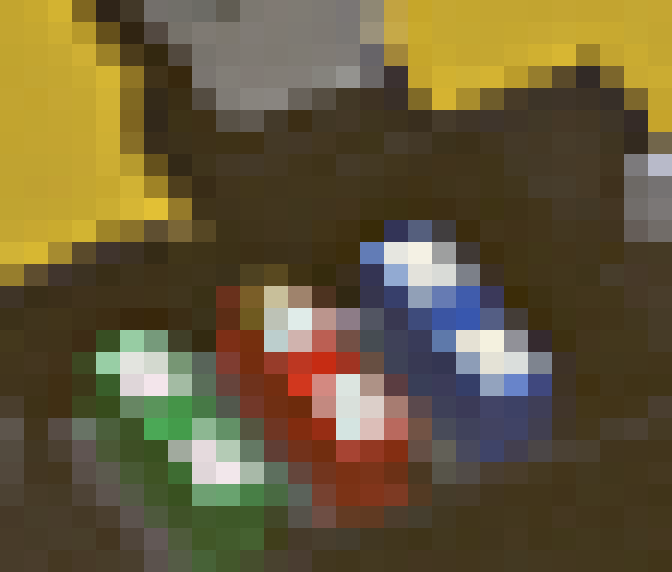

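```bash
cat > icp.py <<'E'
from ov import *
from scipy.optimize import least_squares
def sdf(P,boxes):
    ds=[]
    for hx,hy,z0,z1 in boxes:
        q=np.abs(P-np.array([0,0,(z0+z1)/2]))-np.array([hx,hy,(z1-z0)/2])
        ds.append(np.linalg.norm(np.maximum(q,0),axis=1)+np.minimum(q.max(1),0))
    return np.min(ds,0)
TB=np.array([[14,9,49,119],[19,13,44,49],[13,7,18,44]])/1000
def run(n='scene',verbose=True):
    d=load(n);w=cloud(d).reshape(-1,3);im=d['image'].reshape(-1,3).astype(int)
    t,T=tst()
    W=w[~np.isnan(w[:,0])];C=im[~np.isnan(w[:,0])]
    L=(W-t)@T
    grey=(C.max(1)-C.min(1)<30)&(C.mean(1)>80)
    low=(L[:,2]<.06)&(L[:,2]>.022)
    m=(np.abs(sdf(L,TB))<.010)&((grey&(L[:,2]>.04)&(L[:,2]<.117))|low)&(L[:,2]>.022)
    P=L[m]
    def f(p):
        Q=(P-p[:3]);r=R.from_euler('xyz',[p[3],p[4],0]).as_matrix();Q=(Q-[0,0,.08])@r+[0,0,.08]
        return sdf(Q,TB)
    s=least_squares(lambda p:np.r_[f(np.r_[p,0,0])/.003],[0,0,0],loss='soft_l1')
    s2=least_squares(lambda p:np.r_[f(p)/.003,p[3:]/.03],[0,0,0,0,0],loss='soft_l1')
    print(n,'pts',m.sum(),'tester-frame shift mm (fixed tilt)',(s.x*1000).round(1),'with tilt',(s2.x[:3]*1000).round(1),np.degrees(s2.x[3:]).round(1),'rms',(f(np.r_[s.x,0,0]).std()*1000).round(2))
    cov=np.linalg.pinv(s.jac.T@s.jac);print('sd mm',(np.sqrt(np.diag(cov))*1000).round(2))
def fbox(n='scene',g=(.5805,.0245)):
    d=load(n);w=cloud(d).reshape(-1,3);W=w[~np.isnan(w[:,0])];C=d['image'].reshape(-1,3)[~np.isnan(w[:,0])].astype(int)
    a=np.radians(-5.8);Rz=np.array([[np.cos(a),-np.sin(a),0],[np.sin(a),np.cos(a),0],[0,0,1]])
    c=np.array([g[0]+.018*.101,g[1]+.018*.995,0]);B=np.array([[28,54,3,46]])/1000
    L=(W-c)@Rz;m=(np.abs(sdf(L,B))<.008)&(L[:,2]>.012)&(L[:,2]<.055)&(C.max(1)<100)
    P=L[m]
    s=least_squares(lambda p:sdf(P-p,B)/.003,[0,0,0],loss='soft_l1')
    print(n,'box pts',m.sum(),'shift box frame mm',(s.x*1000).round(1))
if __name__=='__main__': run();fbox()
E
python3 icp.py
```

```text
scene pts 232 tester-frame shift mm (fixed tilt) [-0.2  1.3  1. ] with tilt [-0.2  1.2  1. ] [ 0.5 -0.3] rms 2.01
sd mm [0.31 0.4  0.57]
scene box pts 715 shift box frame mm [-2.  -0.9  0.9]
```

```bash
python3 - <<'E'
from ov import *
tipgo([.5792,.0229,.050],-5.8);ax()
E
```

```text
tip [0.5809 0.0254 0.0712] axis [0.029 0.001 1.   ] yaw -5.5 delta(mm tool) [21.1 -1.5  2.8] turn 0.3 t 15.00 grip 17.4 F [ 0.5 -0.6  0. ] j6 1.63
toolx [ 0.0025  0.0092 -1.    ]
```

{"op": "step_arm", "data": {"plan": [[6,-1,2,0.3],[6,0,1,0],[4,0,0,0],[0,0,0,0]]}}

```text
time: 15.4
tool_pos: [0.5846, 0.0234, 0.123]
eef_rot: [0.472, 0.529, 0.475, -0.522]
force: [-0.5, 0.5, -1.1]
grip_width: 0.0174
```

```bash
python3 - <<'E'
from icp import *
tipgo([.5792,.0229,.050],-5.8);ax()
d=cap('scene')
save('s11n',cv2.resize(d['image'][184:214,318:352],None,fx=20,fy=20,interpolation=cv2.INTER_CUBIC))
tipgo([.5792,.0229,.050],-5.8)
run();fbox()
E
```

```text
tip [0.5804 0.0224 0.0548] axis [0.027 0.    1.   ] yaw -5.9 delta(mm tool) [ 4.8 -1.3 -0.3] turn -0.1 t 15.40 grip 17.4 F [-0.5  0.5 -1.1] j6 1.63
toolx [ 0.0044  0.0092 -0.9999]
tip [0.5806 0.0224 0.0551] axis [0.027 0.    1.   ] yaw -5.9 delta(mm tool) [ 5.1 -1.5 -0.3] turn -0.1 t 15.45 grip 17.3 F [-0.2  0.  -0.7] j6 1.63
scene pts 220 tester-frame shift mm (fixed tilt) [-0.   1.3  1.4] with tilt [-0.1  1.   1.4] [ 0.7 -0.2] rms 1.96
sd mm [0.3  0.44 0.62]
scene box pts 687 shift box frame mm [-2.3 -1.2  0.9]
```

View pics/s11n.png

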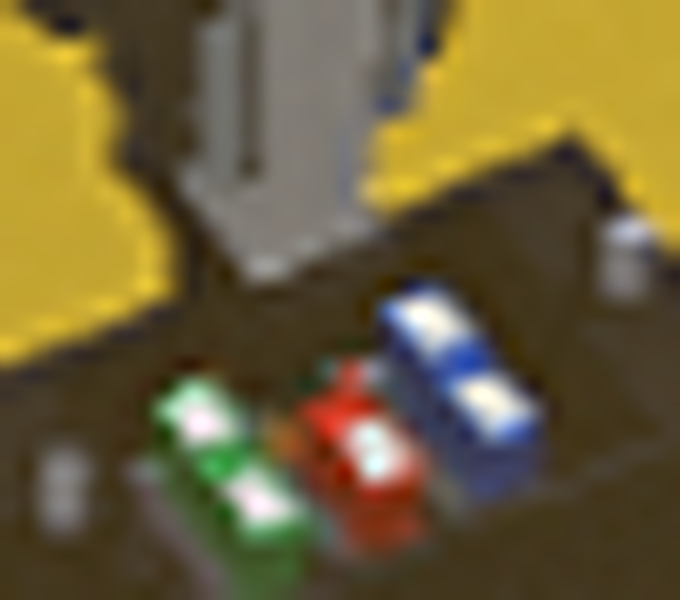

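```bash
python3 - <<'E'
from icp import *
d=load('scene');im=d['image'].astype(int)
# white test points (green fuse): bright pixels
g=im[200:214,324:336]
print(g.min(-1))
t,T=tst();print('model front tip px',proj(d,t+T@[.008,0,0]),'mid',proj(d,t+T@[.008,0,.003]))
for uv in((331.1-.5,209-.5),(328-.5,205-.5)):print('tp',ray_at(d,uv,.044).round(4))
for z in (.055,.057):print('tip',ray_at(d,(332-.5,206-.5),z).round(4), t+T@[.008,0,0])
print(im[200:210,328:338,0]-im[200:210,328:338,2]); print(im[200:210,328:338,1])
E
```

```text
[[ 46  34  25  28  26  29  34  28  29  27  30  26]
 [ 28  30  25  29  24  30  25  28  28  27  22  23]
 [ 27  23  19  18  27  25  26  27  27  23  82  59]
 [ 27  20  33 150 126  46  14  21  29  29  29  54]
 [ 23  32 152 224 208 118  56  45  25  32  37  26]
 [ 27  22  42 214 229 165  89  61  38  28  34 133]
 [ 21  32  31 100  90  70  57  42  39  25  11 130]
 [ 73 103  58  39  75  66 141  95  62  33  21  19]
 [ 44  81  54  36  34 160 220 181 100  53  25  16]
 [ 33  72  79  52  34  49 215 232 168  93  62  32]
 [ 37  54  80  69  46  34 110 105  69  66  90  48]
 [ 40  38  51  80  62  41  45  45  41  41  73  65]
 [ 41  44  28  56  89  61  42  44  46  27  41  46]
 [ 27  24  36  47  74  71  53  47  46  49  48  33]]
model front tip px [[330.22632929 207.45275847]] mid [[330.28344087 206.77107704]]
tp [0.5852 0.0256 0.044 ]
tp [0.5692 0.0267 0.044 ]
tip [0.5851 0.0282 0.055 ] [0.58858902 0.02154416 0.05488784]
tip [0.5864 0.0272 0.057 ] [0.58858902 0.02154416 0.05488784]
[[ 38  38  32  37  38  38  35  38  30 -30]
 [ 40  35  38  37  37  36  36  33  27 -25]
 [ 54  46  37  38  35  33   2 105   2 -18]
 [  6  29  42  37  30  19  80 122  44 -13]
 [  3   1  13  38  52 125 162 179 128  37]
 [  8   1  -1  62  96  97 178  80  -5  40]
 [ -1  -4   5  69 106  94  97  66  -2  18]
 [-12  -8  -7  15  30  77 111 132 -14  35]
 [ 25   4   7  -3  -2  41  88  97 117 112]
 [ 25  11   7   7  -2   1  39  84 101 104]]
[[ 51  54  56  51  55  54  53  53  49  54]
 [ 49  53  51  54  52  52  48  49  49  54]
 [ 62  54  50  52  53  49  92  75 134  86]
 [165  74  41  45  52  52  53  72  88  77]
 [218 151  77  71  54  55  59  52  54  77]
 [229 188 107 102  84  57  56 140 231 144]
 [148 148 112  98  83  56  39 138 225 210]
 [168 156 184 136  82  52  49  44 229 190]
 [ 81 173 220 204 123  61  49  44  65  57]
 [ 82 105 215 232 187 110  72  55  50  47]]
```

```bash
python3 - <<'E'
from icp import *
d=load('scene')
a=np.radians(-5.8);Rz=np.array([[np.cos(a),-np.sin(a)],[np.sin(a),np.cos(a)]])
tp=ray_at(d,(330.9,208.5),.044);tr=ray_at(d,(327.6,204.4),.044);print('tp',tp,tr,np.linalg.norm(tp-tr))
for uv in ((331.7,206.8),(331.7,206.3),(331.5,207.2)):
  for h in(.0555,.0575):
    q=ray_at(d,uv,h);print(uv,h,q.round(4),'rel front testpoint in fuse frame mm',((q-tp)[:2]@Rz*1000).round(1))
im=d['image'].astype(int)
print(im[198:206,323:332].tolist())
w=cloud(d);print('depth pts',w[204:208,330:334].round(3).tolist())
E
```

```text
tp [0.58568222 0.02631694 0.044     ] [0.56905898 0.02712646 0.044     ] 0.01664294043334688
(331.7, 206.8) 0.0555 [0.5893 0.0258 0.0555] rel front testpoint in fuse frame mm [ 3.7 -0.1]
(331.7, 206.8) 0.0575 [0.5906 0.0248 0.0575] rel front testpoint in fuse frame mm [ 5.1 -1. ]
(331.7, 206.3) 0.0555 [0.588  0.0268 0.0555] rel front testpoint in fuse frame mm [2.2 0.7]
(331.7, 206.3) 0.0575 [0.5892 0.0258 0.0575] rel front testpoint in fuse frame mm [ 3.6 -0.1]
(331.5, 207.2) 0.0555 [0.5902 0.0246 0.0555] rel front testpoint in fuse frame mm [ 4.6 -1.3]
(331.5, 207.2) 0.0575 [0.5914 0.0236 0.0575] rel front testpoint in fuse frame mm [ 6.  -2.1]
[[[199, 168, 49], [205, 174, 50], [218, 187, 53], [135, 109, 31], [54, 43, 25], [63, 52, 28], [59, 47, 20], [71, 60, 42], [65, 53, 33]], [[216, 184, 52], [166, 138, 44], [93, 76, 46], [61, 51, 38], [60, 49, 28], [64, 53, 28], [66, 55, 30], [62, 50, 25], [68, 57, 36]], [[91, 76, 45], [65, 54, 46], [60, 49, 34], [58, 47, 25], [64, 52, 28], [64, 51, 26], [67, 54, 29], [66, 56, 34], [65, 51, 28]], [[57, 47, 26], [60, 50, 28], [63, 52, 30], [63, 
[... 303 characters left out ...]
 74, 46], [56, 41, 14], [58, 45, 21]], [[66, 53, 27], [63, 47, 23], [61, 72, 32], [152, 206, 166], [227, 229, 224], [211, 218, 208], [119, 151, 118], [69, 77, 56], [83, 71, 45]], [[66, 52, 28], [66, 50, 27], [59, 55, 22], [57, 94, 42], [224, 214, 217], [243, 229, 235], [166, 188, 165], [89, 107, 90], [123, 102, 61]]]
depth pts [[[0.594, 0.016, 0.079], [0.592, 0.021, 0.073], [0.573, 0.039, 0.041], [0.577, 0.04, 0.045]], [[0.565, 0.039, 0.03], [0.59, 0.023, 0.065], [0.572, 0.04, 0.036], [0.579, 0.038, 0.044]], [[0.578, 0.029, 0.045], [0.592, 0.021, 0.065], [0.573, 0.039, 0.033], [0.579, 0.039, 0.039]], [[0.581, 0.027, 0.045], [0.591, 0.023, 0.058], [0.574, 0.039, 0.03], [0.578, 0.039, 0.034]]]
```

```bash
python3 - <<'E'
from icp import *
t,T=tst();tipgo(t+[-.0024,.0016,-.004],-5.8)
E
```

```text
tip [0.5806 0.0224 0.0551] axis [0.027 0.    1.   ] yaw -5.9 delta(mm tool) [ 4.  -2.6 -1.3] turn -0.1 t 15.45 grip 17.3 F [-0.2  0.  -0.7] j6 1.63
```

{"op": "step_arm", "data": {"plan": [[2,-3,-1,0],[2,0,-1,0],[2,0,0,0],[0,0,0,0]]}}

```text
time: 15.85
tool_pos: [0.5824, 0.026, 0.1176]
eef_rot: [0.473, 0.529, 0.474, -0.521]
force: [0.2, -0.0, -0.4]
grip_width: 0.0173
```

```bash
python3 - <<'E'
from icp import *
tipgo([.578,.0240,.050],-5.8);ax()
d=cap('scene')
save('s12n',cv2.resize(d['image'][184:214,318:352],None,fx=20,fy=20,interpolation=cv2.INTER_CUBIC))
tipgo([.578,.0240,.050],-5.8);run()
t,T=tst();w=cloud(d);im=d['image']
W=w.reshape(-1,3);L=(W-t)@T
for s in(-1,1):
    m=(abs(L[:,0]-s*.008)<.006)&(abs(L[:,1]-.0015)<.006)&(L[:,2]<.017)&(L[:,2]>-.002)
    for i in np.where(m)[0]: print(s,divmod(i,640),W[i].round(4),(L[i]*1000).round(1),im.reshape(-1,3)[i])
print('front tip px',proj(d,t+T@[.008,0,0]),'rear',proj(d,t+T@[-.008,0,0]))
E
```

```text
tip [0.5783 0.025  0.0494] axis [0.025 0.    1.   ] yaw -5.9 delta(mm tool) [-0.6 -0.2  1. ] turn -0.1 t 15.85 grip 17.3 F [ 0.2 -0.  -0.4] j6 1.64
toolx [ 0.0065  0.0092 -0.9999]
tip [0.5785 0.025  0.0495] axis [0.025 0.    1.   ] yaw -5.9 delta(mm tool) [-0.5 -0.4  1. ] turn -0.1 t 15.90 grip 17.1 F [-0.  -0.4 -0.5] j6 1.64
scene pts 220 tester-frame shift mm (fixed tilt) [0.2 1.2 2.1] with tilt [0.2 1.1 2.1] [ 0.2 -0.1] rms 1.99
sd mm [0.31 0.44 0.57]
-1 (np.int64(202), np.int64(328)) [0.5726 0.0254 0.0591] [-6.1 -0.2  9.4] [64 47 17]
-1 (np.int64(203), np.int64(328)) [0.5715 0.0264 0.053 ] [-7.2  0.7  3.3] [150 176 131]
-1 (np.int64(204), np.int64(328)) [0.5711 0.0269 0.048 ] [-7.5  1.1 -1.8] [211 217 209]
1 (np.int64(205), np.int64(331)) [0.5885 0.0238 0.0637] [ 9.8 -0.3 14.4] [111  91  58]
1 (np.int64(205), np.int64(332)) [0.5901 0.0259 0.0639] [11.1  2.  14.6] [126  86  44]
1 (np.int64(206), np.int64(331)) [0.5883 0.0241 0.059 ] [9.6 0.1 9.7] [105  98  57]
1 (np.int64(207), np.int64(331)) [0.5866 0.0257 0.0519] [7.9 1.5 2.5] [108 151  97]
front tip px [[330.48620536 207.78750104]] rear [[327.5773344  203.62116184]]
```

View pics/s12n.png

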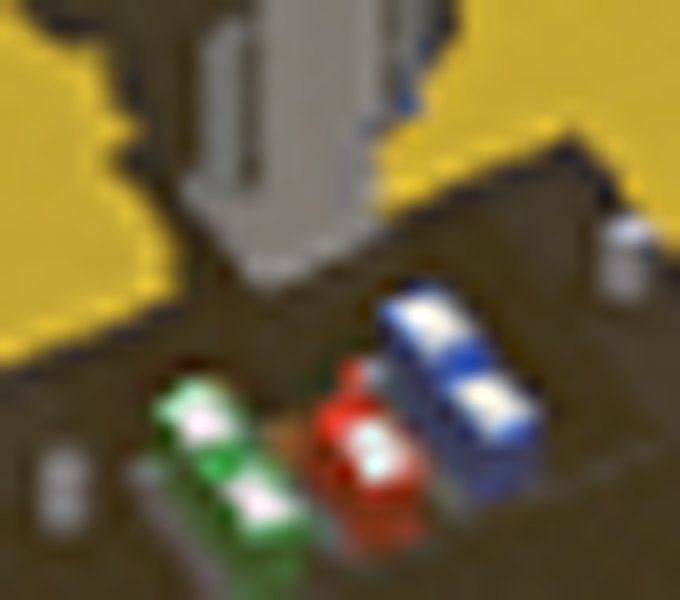

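{"op": "step_arm", "data": {"plan": [[2,0.5,0.3,0],[2,0.5,0,0],[2,0,0,0],[0,0,0,0]]}}

```text
time: 16.3
tool_pos: [0.5842, 0.0256, 0.1116]
eef_rot: [0.473, 0.529, 0.474, -0.521]
force: [-0.4, 0.2, 0.6]
grip_width: 0.0172
```

```bash
python3 - <<'E'
from icp import *
import time
tipgo([.578,.0245,.039],-5.8);ax()
d=cap('scene')
save('s13n',cv2.resize(d['image'][184:214,318:352],None,fx=20,fy=20,interpolation=cv2.INTER_CUBIC))
F=[get_obs()['force'][2]];
tipgo([.578,.0245,.039],-5.8);run()
E
```

```text
tip [0.5802 0.0246 0.0434] axis [0.024 0.    1.   ] yaw -5.9 delta(mm tool) [ 4.4 -2.2  0.4] turn -0.1 t 16.30 grip 17.2 F [-0.4  0.2  0.6] j6 1.63
toolx [ 0.0079  0.0091 -0.9999]
tip [0.5802 0.0246 0.0435] axis [0.023 0.    1.   ] yaw -5.8 delta(mm tool) [ 4.5 -2.3  0.4] turn -0.0 t 16.35 grip 17.2 F [-0.  -0.2 -0.4] j6 1.63
scene pts 228 tester-frame shift mm (fixed tilt) [0.2 1.2 1.4] with tilt [0.2 1.  1.4] [ 0.7 -0.2] rms 2.12
sd mm [0.3  0.43 0.61]
```

View pics/s13n.png

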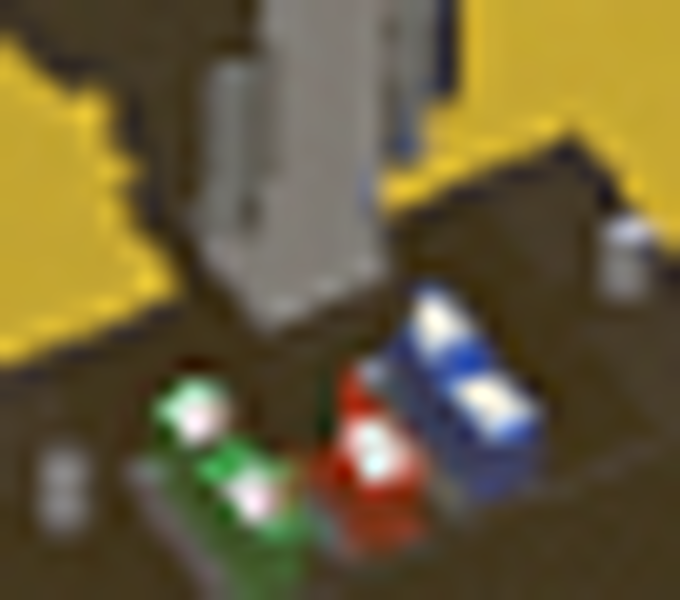

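{"op": "step_arm", "data": {"plan": [[0,-2,0.5,0],[0,-1,0,0],[0,0,0,0]]}}

```text
time: 16.65
tool_pos: [0.5812, 0.0254, 0.1118]
eef_rot: [0.473, 0.53, 0.474, -0.521]
force: [0.2, -0.2, -1.2]
grip_width: 0.0172
```

```bash
cat > chk.py <<'E'
from icp import *
import sys
tipgo([.578,.0245,.039],-5.8);ax()
d=cap('scene')
save(sys.argv[1],cv2.resize(d['image'][184:214,318:352],None,fx=20,fy=20,interpolation=cv2.INTER_CUBIC))
tipgo([.578,.0245,.039],-5.8);run()
t,T=tst();w=cloud(d);im=d['image']
W=w.reshape(-1,3);L=(W-t)@T
for s in(-1,1):
    m=(abs(L[:,0]-s*.008)<.006)&(abs(L[:,1]-.0015)<.006)&(L[:,2]<.017)&(L[:,2]>.0035)
    for i in np.where(m)[0]: print(s,divmod(int(i),640),W[i].round(4),(L[i]*1000).round(1),im.reshape(-1,3)[i])
E
python3 chk.py s14n
```

```text
tip [0.5772 0.0243 0.0436] axis [0.023 0.001 1.   ] yaw -5.9 delta(mm tool) [ 4.6  0.7 -0.2] turn -0.1 t 16.65 grip 17.2 F [ 0.2 -0.2 -1.2] j6 1.63
toolx [ 0.0084  0.0091 -0.9999]
tip [0.5772 0.0243 0.0436] axis [0.023 0.001 1.   ] yaw -5.9 delta(mm tool) [ 4.6  0.7 -0.2] turn -0.1 t 16.70 grip 17.4 F [ 0.5 -0.  -0.7] j6 1.63
scene pts 223 tester-frame shift mm (fixed tilt) [0.1 1.3 1.7] with tilt [0.1 1.2 1.7] [ 0.4 -0.1] rms 1.98
sd mm [0.31 0.45 0.6 ]
-1 (204, 326) [0.5682 0.0222 0.0482] [-8.8 -3.   4.4] [159 212 173]
-1 (204, 328) [0.5722 0.026  0.0497] [-5.3  1.2  6. ] [140 125 108]
1 (206, 331) [0.5872 0.025  0.0573] [ 9.5  1.7 13.9] [121  99  47]
1 (207, 330) [0.5828 0.0252 0.0482] [5.3 1.5 4.7] [113 161 109]
1 (207, 331) [0.5867 0.0256 0.052 ] [9.1 2.2 8.6] [127 122  70]
1 (208, 330) [0.5853 0.0234 0.0478] [ 8.  -0.   4.4] [183 171 157]
1 (208, 331) [0.5871 0.0254 0.0483] [9.6 2.1 4.9] [127 123  78]
1 (209, 330) [0.5879 0.0216 0.0474] [10.8 -1.6  4.1] [136 131 124]
```

View pics/s14n.png

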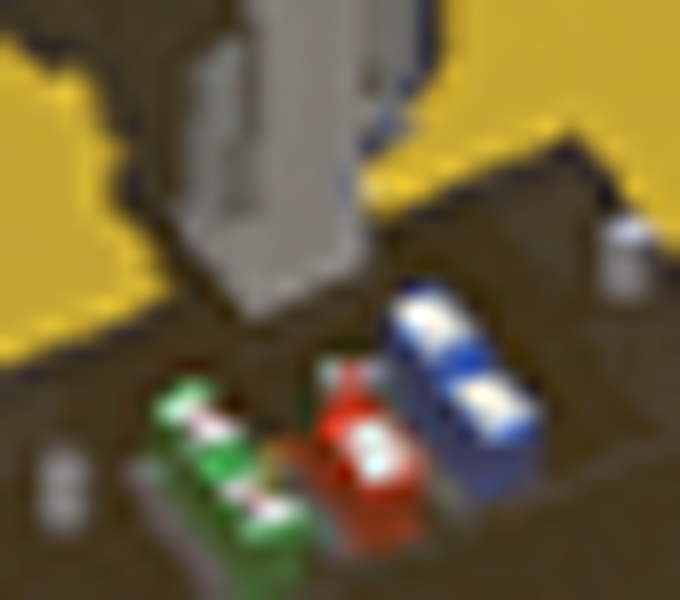

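Now the front contact (275,465) ends on the green's front test point (262,500) and the rear one on its rear point (205,415), both centred. Pressing down gently.

{"op": "step_arm", "data": {"plan": [[2,0,0,0],[1.5,0,0,0],[0,0,0,0]]}}

```text
time: 17.0
tool_pos: [0.5812, 0.0254, 0.1086]
eef_rot: [0.473, 0.53, 0.474, -0.521]
force: [-0.0, 0.1, 1.9]
grip_width: 0.0173
```

```bash
python3 chk.py s15n
```

```text
tip [0.5773 0.0243 0.0404] axis [0.023 0.001 1.   ] yaw -5.9 delta(mm tool) [ 1.4  0.7 -0.2] turn -0.1 t 17.00 grip 17.3 F [-0.   0.1  1.9] j6 1.63
toolx [ 0.0088  0.009  -0.9999]
tip [0.5773 0.0244 0.0405] axis [0.023 0.001 1.   ] yaw -5.9 delta(mm tool) [ 1.5  0.7 -0.2] turn -0.1 t 17.05 grip 17.6 F [-0.3  0.2  0.5] j6 1.63
scene pts 219 tester-frame shift mm (fixed tilt) [0.2 1.4 2.9] with tilt [0.2 1.4 2.6] [0.2 0.1] rms 1.95
sd mm [0.31 0.42 0.59]
-1 (204, 326) [0.5675 0.0228 0.047 ] [-9.8 -2.6  6.4] [159 214 174]
-1 (205, 326) [0.5688 0.0219 0.0447] [-8.3 -3.3  4.1] [ 65 102  50]
-1 (205, 328) [0.573  0.0256 0.0465] [-4.6  0.8  5.9] [198 188 191]
1 (207, 330) [0.5817 0.026  0.0466] [4.1 2.1 6.2] [104 137  92]
1 (207, 331) [0.586  0.0261 0.051 ] [ 8.2  2.6 10.7] [127 112  60]
1 (208, 329) [0.5837 0.0213 0.0476] [ 6.5 -2.5  7.3] [168 179 167]
1 (208, 331) [0.5859 0.0264 0.0463] [8.2 2.9 6.1] [157 137 109]
1 (209, 329) [0.5852 0.0203 0.0455] [ 8.1 -3.3  5.2] [ 66 112  56]
1 (209, 330) [0.5886 0.0211 0.0486] [11.4 -2.2  8.4] [134 130 123]
1 (209, 331) [0.5891 0.0241 0.0469] [11.6  0.9  6.7] [232 223 228]
1 (209, 332) [0.5899 0.0268 0.0459] [12.2  3.7  5.7] [173 193 177]
1 (210, 331) [0.5903 0.0234 0.0443] [12.9  0.3  4.2] [106 167 113]
```

View pics/s15n.png

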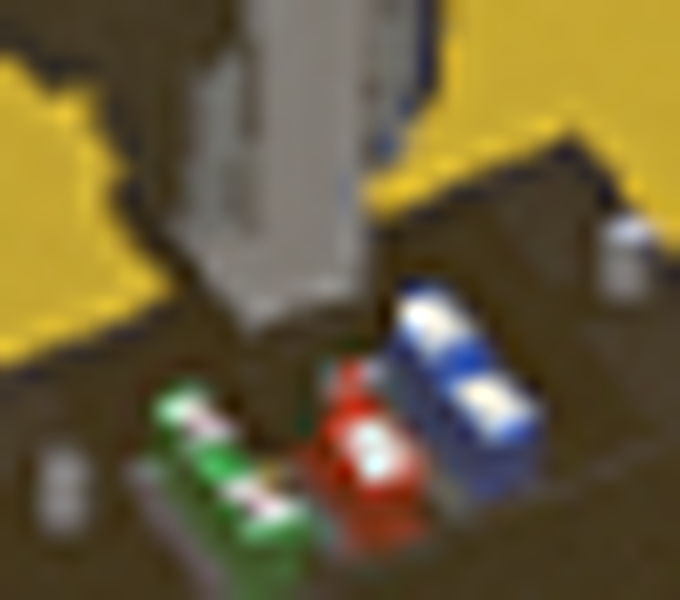

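The contact tips stay on both points while the nose came down. Going a little deeper.

{"op": "step_arm", "data": {"plan": [[2,0,0,0],[0,0,0,0]]}}

```text
time: 17.25
tool_pos: [0.5812, 0.0254, 0.1068]
eef_rot: [0.473, 0.53, 0.474, -0.521]
force: [-1.2, 0.3, 1.7]
grip_width: 0.0173
```

{"op": "step_arm", "data": {"plan": [[0,0,0,0]]}}

```text
time: 17.35
tool_pos: [0.5812, 0.0254, 0.1068]
eef_rot: [0.473, 0.53, 0.474, -0.521]
force: [-1.5, 0.4, 2.1]
grip_width: 0.0174
```

{"op": "step_arm", "data": {"plan": [[0,0,0,0]]}}

```text
time: 17.45
tool_pos: [0.5812, 0.0254, 0.1068]
eef_rot: [0.473, 0.53, 0.474, -0.521]
force: [-1.1, -0.5, 1.7]
grip_width: 0.0176
```

```bash
python3 - <<'E'
from icp import *
f=[]
for i in range(10):
    d=cap('scene');f.append(get_obs()['force'][2])
print('F',np.round(f,1),np.mean(f))
tipgo([.578,.0245,.039],-5.8);run();fbox();ax()
save('s16n',cv2.resize(d['image'][184:214,318:352],None,fx=20,fy=20,interpolation=cv2.INTER_CUBIC))
save('s16w',cv2.resize(d['image'][140:290,230:430],None,fx=4,fy=4,interpolation=cv2.INTER_CUBIC))
E
```

```text
F [2.9 2.3 1.8 1.6 3.4 1.6 2.4 1.9 2.2 1.4] 2.139173236213385
tip [0.5773 0.0244 0.0386] axis [0.023 0.001 1.   ] yaw -5.8 delta(mm tool) [-0.4  0.7 -0.2] turn -0.0 t 17.95 grip 17.3 F [-0.9  0.7  1.4] j6 1.63
scene pts 220 tester-frame shift mm (fixed tilt) [0.1 1.  1.9] with tilt [0.2 0.9 2.1] [0.6 0. ] rms 2.08
sd mm [0.32 0.44 0.54]
scene box pts 675 shift box frame mm [-2.2 -0.7  0.8]
toolx [ 0.0089  0.009  -0.9999]
```

View pics/s16n.png

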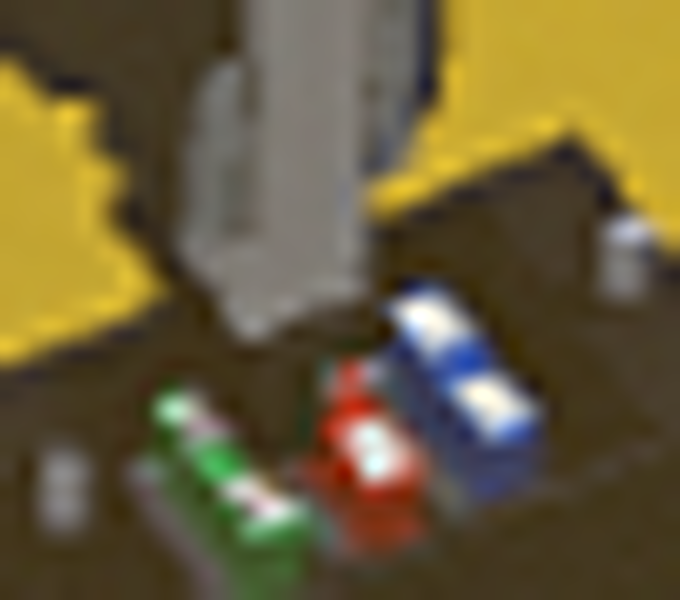

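View pics/s16w.png

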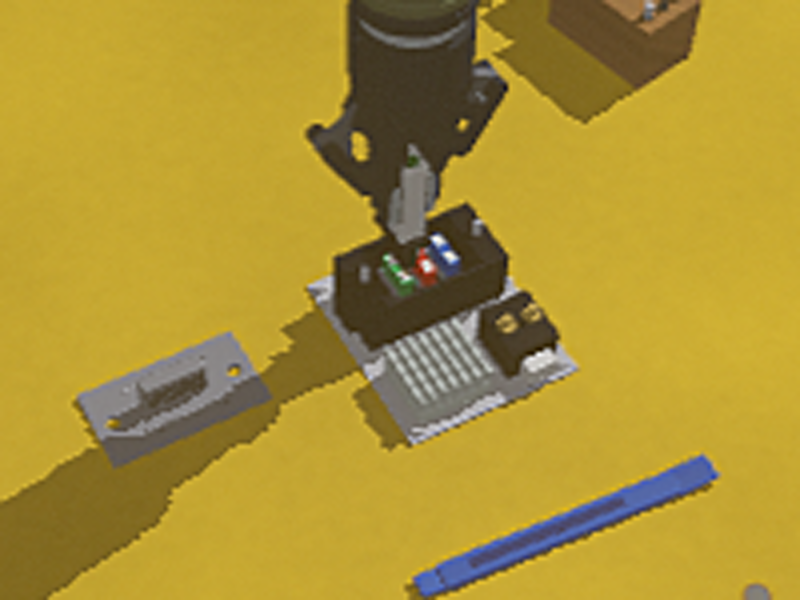

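```bash
python3 - <<'E'
from h import *
print(workorder.hand_in()); o=get_obs();print(o['time'],o['force'],o['grip_width'],o['tool_pos'])
E
```

```text
the job is handed in; nothing more can be done
None
the job is handed in; nothing more can be done
```

The cover is lying on the bench and the tester is still held on the green fuse. I handed the job in at about 18 s; the station gave no verdict.

**What I did:**
- **Cover:** I lifted it off the pins by its rib and lowered it until it touched the bench. I let go about 18 cm to the -y side of the box, grip side up and clear of the plate.
- **Tester:** I drew the middle-sized one out of the block, moved it over the green fuse (the -y socket) and lowered it until its contacts were pressed.

**Last checks:**
- **Position:** in the scene camera, both contacts end on the green fuse's test points. I estimate the tip is within about 2 mm of centre.
- **Alignment:** the tester leans about 1.3° and is in line with the fuse to within about 1°.
- **Force and travel:** upward force averaged 2.1 N, or about 2.5 N allowing for the sensor's offset. That fits the contacts being about 4 mm pushed in, slightly less than half. The height measurement gives the same.
- **Other things:** the cover is still flat and clear of the plate, and in the last picture the tester stands clear of the red and blue fuses. The lever is where it was. The bowl, spring and chain link were not in my last pictures, but the arm's path stayed clear of them.

**Disagreements:**
- **Fuse position:** the two cameras and the depth fit differed by up to 2–5 mm on where the green fuse is, mostly in x. I used the contacts against the test points in the same picture to decide.
- **Top camera:** the arm blocked its view of the final fit, so that was checked from the scene camera only.

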